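# Hand a pick-up tray out through the counter gate

### The arm

A 7-joint arm with a two-finger parallel gripper is mounted at the origin on the work surface. World frame = base frame: x ahead of the robot, y to its left, z up, the work surface at z = 0. Lengths are in m, angles in rad, forces in N, time in s.
With the tool pointing down it reaches from about 0.425 to 0.925 m from the base axis. Payload 6.8 kg.
Tool frame: the origin (TCP) lies at the very end of the fingers, on their centre line; the grasp point (between the pads) lies 19 mm behind it; z points along the fingers, y is the direction in which the jaws open and shut (so a half turn about z gives the same grasp; the last joint's range is limited). The gripper opens to 88 mm and grips with 3 to 60 N. Pads are 20 mm wide; open, the fingers measure 115 mm over their backs; the gripper's body (75 mm by 178 mm) begins 61 mm behind the grasp point.
Start: joints at [1.01, 0.477, 0.022, 1.555, -0.011, 1.109, -0.083], TCP at [0.295, -0.607, 0.193] pointing down, gripper open.
Joint ranges: [-2.96, 2.96], [-0.34, 2.1], [-1.41, 1.46], [0.24, 2.44], [-1.37, 4.51], [0.17, 1.92], [-2.96, 2.96]. Speed limits (rad/s): [2.39, 2.39, 3.14, 3.14, 3.14, 3.14, 3.14].

### API

Orientations are given as a rotation vector (axis times angle).
In Python, from bench import ctrl gives the robot as it stands.
- The arm moves only by the tool drive_tool, never from a script. Its argument "rows" is text: rows parted by semicolons, each of 4 numbers parted by spaces: the shift along the tool's x, y, z in m, then the turn about the tool's z in rad. In form: dx dy dz spin; .... A call has 1 to 12 rows; each row is the pose to reach, as a shift and turn from the pose commanded when the call began, along the tool's axes at that moment; what a row does not reach only later rows make up. A row lasts 1/8 s, in which the tool goes at most 62.5 mm and 10.7 degrees, less where a joint would pass 70% of its speed; a pose out of reach is approached as far as the arm can. A call with a gripper value outside its range is refused whole. "fingers" is the gripper command: -1 is shut, 1 is fully open, values between are in proportion, set as the call begins (left out, the last holds). The fingers move at their own pace and stop on an object; "grip_force" is the grip in N (left out, the last holds). Time passes only in rows, so rows that repeat a pose let the fingers close. It gives the time, the measured TCP pose, the force and the opening at its end, in the units of the state.
- ctrl.state(): the state, without advancing time (a new reading comes with each control period).
- ctrl.camera(name): name is "side" or "top" or "wrist"; returns the picture (384x512x3 uint8, red, green, blue); there is no depth.
- ctrl.camera_model(name): a dict with "fx", "fy", "cx", "cy" (pixels), "distortion" ([k1, k2, p1, p2, k3] as OpenCV has them; the pictures are not rectified), "rvec" (rotation vector, rad) and "tvec" (3), from world to camera coordinates, as OpenCV has them. Camera axes: x right, y down, z forward; pixel columns grow to the right and rows downward; lengths in m; the calibration is good to about 2 mm. A picture is of the moment at which its call begins: read the wrist's pose just before it. camera_model takes no time and is no camera call; for the wrist camera it gives the pose at the moment of the call.
- ctrl.sign_off(): hands the job in, once; it reports no verdict.
The state is a dict: "time_s": time; "joints": joint angles; "dq": joint speeds; "joint_torque": joint torques, N m; "eef_pos": TCP position; "orientation": TCP orientation; "contact_force": force on the tool from outside, world axes, zero at the start; "moment": the same for the moment, N m; "gripper_width": finger opening in m.
Only numpy, scipy, OpenCV 4.12 (cv2) and the standard library are available. Lean on these libraries where they do the work, as an engineer would, in place of code of your own. Each camera call takes 0.05 s, during which the arm holds its last target.

### The job

Swing the spring gate of the hand-over chute open by pressing its black lever in towards the chute with one fingertip, and keep it held open while another fingertip pushes the blue pick-up tray along the chute, through the gateway and up to the lip at the customer's end. Only push: do not pick up or tip the tray, do not let the gate touch it, and leave the pen box, gel bottle, phone and screwdriver where they are. Finish while still holding the gate open with a finger on the lever, so that the customer can take the tray.

Things in the scene. Friction and masses are not known exactly. Their poses are not given: they have to be found in the camera images.
- chute: Level aluminium channel fixed on the counter; place and turn vary. Origin on the counter, on the centre line, at the gate line (where the shut gate crosses). +x to the customer's end, +y to the lever side. Floor top z = 4 mm, inside width 76, walls 3 thick with tops at z = 24, from x = -190 (open staff end) to +112 (lip). A 70 x 60 mm, 5 mm thick foot plate beside it carries the gate pivot.
- lip (a point): Middle of the inner face of the end lip at the customer's end, at the lip's top edge (chute frame x 112, y 0, z 50 mm; the tray's rim is at z = 52). Axes as the chute's.
- gate (a joint): Gate angle about its vertical pivot, rad: 0 = shut (leaf square across the chute), growing counter-clockwise seen from above to a stop at 1.40 = open. A spring always shuts it: 0.07 N m when shut, 0.17 N m at 1.40 (about 1 N at the lever's end, 4 N at 40 mm from the pivot). From 1.20 up the leaf is clear of the tray's way.
- gate_pivot (a point): On the vertical pivot axis, 55 mm above the counter; chute frame x 0, y +78 mm. The steel pivot sleeve is 18 mm in diameter, top at z = 88 mm.
- gate_leaf: Clear gate leaf with red edges, up to 8 mm thick, z = 28 to 79 mm (above the chute walls). Origin on the pivot axis at counter height; the leaf runs 105 mm out along the body's own -y: when shut across the chute, when open out along the chute (+x) on the lever side, over the customer's end.
- gate_lever: Black lever bar, red end, rigid with the gate, outside the chute: 10 mm thick, z = 40 to 68 mm, from 20 to 165 mm out from the pivot axis. Its direction from the pivot, counter-clockwise from chute +x: 1.742 rad + gate angle. Shut, it sticks out sideways (+y); open, it lies parallel to the chute, pointing to the staff end. Press its customer-side face towards the staff end, then in to the chute.
- lever_end (a point): Middle of the lever's free end, 165 mm from the pivot axis, height 54 mm.
- tray: Blue open tray 100 (x) x 70 (y) x 48 mm, walls 3, about 0.4 kg (varies), with a white earphone case and a grey camera bedded in it (fixed, below the rim). Loose in the chute, on the staff side of the gate. Origin at the centre of its underside (z = 4 mm), +x to the customer's end. Rim at z = 52 mm, 28 above the chute walls: its rear face can be pushed from above the walls.
- tray_front (a point): Middle of the tray's front face (towards the gate), 24 mm above its underside.
- tray_rear (a point): Middle of the tray's rear face (the one to push), 24 mm above its underside.
- pen_box: Bystander: wooden box 75 x 85 x 90 mm full of pens and drivers, 165 mm tall over all. Origin at the centre of its underside.
- gel_bottle: Bystander: small clear bottle, 48 mm diameter, 120 mm tall. Origin at the centre of its underside.
- phone: Bystander: black phone lying flat, 150 (x) x 72 (y) x 9 mm. Origin at the centre of its underside.
- screwdriver: Bystander: thin red precision screwdriver lying flat, 120 mm long along its x, 12 mm thick. Origin near its middle, on the counter.
Not all that is in view belongs to the job. Leave any yellow look-alike of the tray alone.

How it is judged:
On the way, in this order (a step that is already met when the one before it is completed fails the run):
1. the gate is held open by a finger on the lever while the tray still waits on the staff side (value of joint gate above 1.15 rad and contact force between the fingers and gate_lever above 0.2 N and x of tray_front in the frame of chute below 0 m), for 0.2 s.
2. the tray is part way through the gateway, pushed by a finger, the gate still held open by a finger on the lever (value of joint gate above 1.15 rad and contact force between the fingers and gate_lever above 0.2 N and contact force between the fingers and tray above 0.05 N and x of tray_front in the frame of chute above 0.015 m and x of tray_rear in the frame of chute below 0 m), for 0.02 s.
At the end, for the whole second after the job is handed in: The tray stands level (within 0.1 rad) and still in the chute, wholly past the gate line, its front face within 10 mm of the lip, while a finger on the lever still holds the gate open (gate angle above 1.15 rad) and the leaf does not touch the tray (x of tray_front in the frame of lip above -0.01 m and x of tray_rear in the frame of chute above 0 m and z of tray in the frame of chute below 0.01 m and angle between tray's own z axis and vertical below 0.1 rad and linear speed of tray below 0.01 m/s and value of joint gate above 1.15 rad and contact force between the fingers and gate_lever above 0.2 N and contact force between gate_leaf and tray below 0.5 N); the arm keeps its last pose, push and grip.
It fails at once if the gate leaf touches the tray (more than 1 N) (contact force between gate_leaf and tray above 1 N).
It fails at once if the gate is let go (below 1.1 rad) once the tray's front is past the gate line (value of joint gate below 1.1 rad and x of tray_front in the frame of chute above 0.005 m).
It fails at once if the tray is lifted more than 10 mm or tipped (z of tray in the frame of chute above 0.014 m or angle between tray's own z axis and vertical above 0.2 rad).
It fails at once if the pen box, gel bottle, phone or screwdriver is moved more than 20 mm (distance of any of pen_box, gel_bottle, phone, screwdriver from where it was at the start of the episode above 0.02 m).
It also fails if it takes over 45 s, if anything falls off the work surface, if the arm or the gripper's body presses on something with over 40 N, if the wrist force passes 120 N, or if a joint passes its speed limit or range.

## Working session

There is one attempt and no reset: what is moved stays moved. The work goes in short steps, Python scripts to look and compute and a tool call to move; the robot and the scene stay as the last step left them, time stands still between calls to the robot, and variables do not carry over. Pictures are saved under pics/ and viewed, and the job is handed in when it is done.

Besides the shell and the picture viewer there is one more tool, called as a command line: name --argument value ..., lists and objects as JSON in quotes. drive_tool: Moves the arm, as the interface text tells. Its arguments: {"type":"object","properties":{"rows":{"type":"string"},"fingers":{"type":"number"},"grip_force":{"type":"number"}},"required":["rows"]}

```bash
mkdir -p pics; ls; python3 - <<'E'
from bench import ctrl
import cv2
print(ctrl.state())
for n in ("side","top","wrist"):
    m=ctrl.camera_model(n); print(n,m)
    cv2.imwrite(f"pics/{n}0.png",ctrl.camera(n)[:,:,::-1])
E
```

```text
pics
{'time_s': 0.0, 'joints': array([ 1.00990773,  0.47776404,  0.02235448,  1.55644169, -0.01152378,
        1.10929435, -0.08307677]), 'dq': array([ 0.00082387,  0.00096358, -0.00067041,  0.00053626, -0.00027226,
       -0.00048954, -0.00042115]), 'joint_torque': array([ 1.32642723e-03, -5.82842910e+01,  1.53518837e+00, -2.72605222e+01,
       -5.41751913e-02,  1.70781277e-02,  1.58352186e-04]), 'eef_pos': array([ 0.29499151, -0.60640346,  0.19201035]), 'orientation': array([-3.05975764e+00, -7.04828499e-01,  8.03945741e-04]), 'contact_force': array([ 0.29001675, -0.55306346,  0.51495703]), 'moment': array([ 0.01282352,  0.02516404, -0.01330903]), 'gripper_width': 0.08782273462257378}
side {'fx': 365.42951360265755, 'fy': 365.42951360265755, 'cx': 257.676453734214, 'cy': 191.7143714868781, 'distortion': array([-0.087189,  0.      ,  0.      ,  0.      ,  0.      ]), 'rvec': array([ 0.08874326, -2.80953056,  1.29692852]), 'tvec': array([0.53954129, 0.04710523, 1.08460372])}
top {'fx': 391.935032915489, 'fy': 391.935032915489, 'cx': 263.0542675178359, 'cy': 188.71203569408416, 'distortion': array([0.03423559, 0.        , 0.        , 0.        , 0.        ]), 'rvec': array([ 2.14255337, -2.09296251,  0.18875798]), 'tvec': array([0.02981808, 0.53768723, 0.96828247])}
wrist {'fx': 274.37261705193714, 'fy': 274.37261705193714, 'cx': 254.30017729538534, 'cy': 193.72834612761753, 'distortion': array([-0.01210052,  0.        ,  0.        ,  0.        ,  0.        ]), 'rvec': array([-2.43571961,  1.52301004,  0.23716253]), 'tvec': array([-0.67535284, -0.03699288,  0.39173375])}
```

View pics/top0.png

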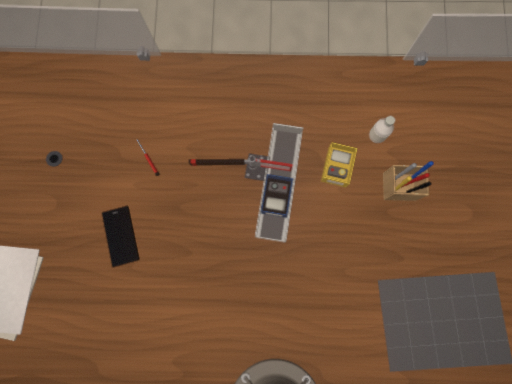

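View pics/side0.png

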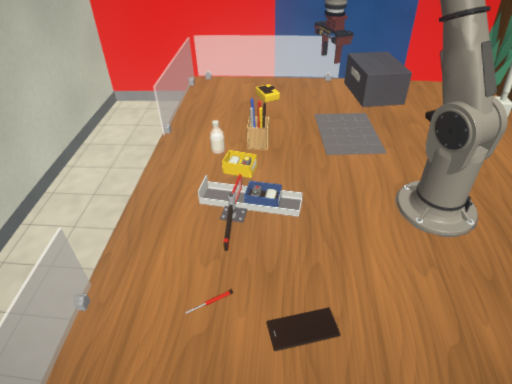

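View pics/wrist0.png

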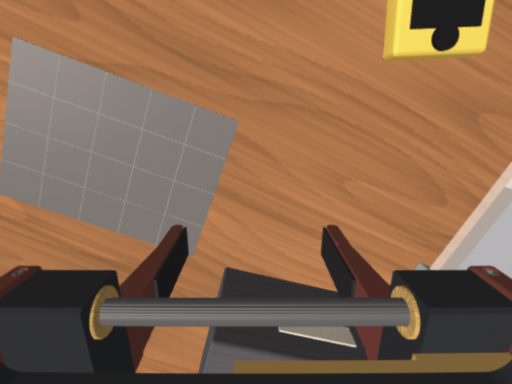

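```bash
python3 - <<'E'
import cv2
a=cv2.imread("pics/top0.png")[110:250,180:320]
cv2.imwrite("pics/top0z.png",cv2.resize(a,None,fx=4.2,fy=4.2,interpolation=cv2.INTER_CUBIC))
a=cv2.imread("pics/side0.png")[165:260,190:310]
cv2.imwrite("pics/side0z.png",cv2.resize(a,None,fx=6,fy=6,interpolation=cv2.INTER_CUBIC))
E
```

```text
(no output)
```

View pics/top0z.png

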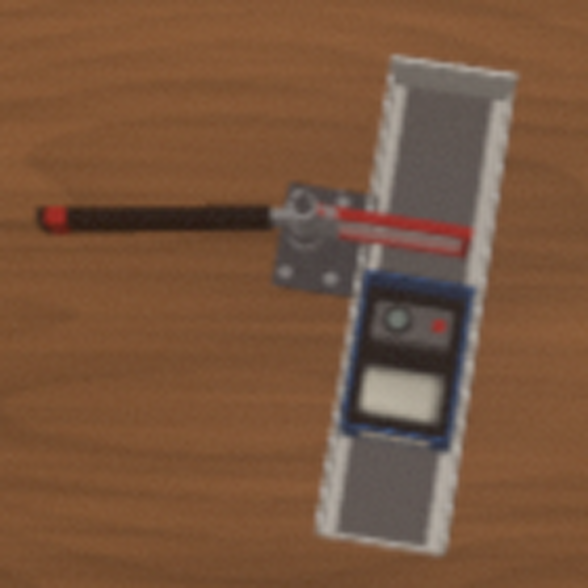

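View pics/side0z.png

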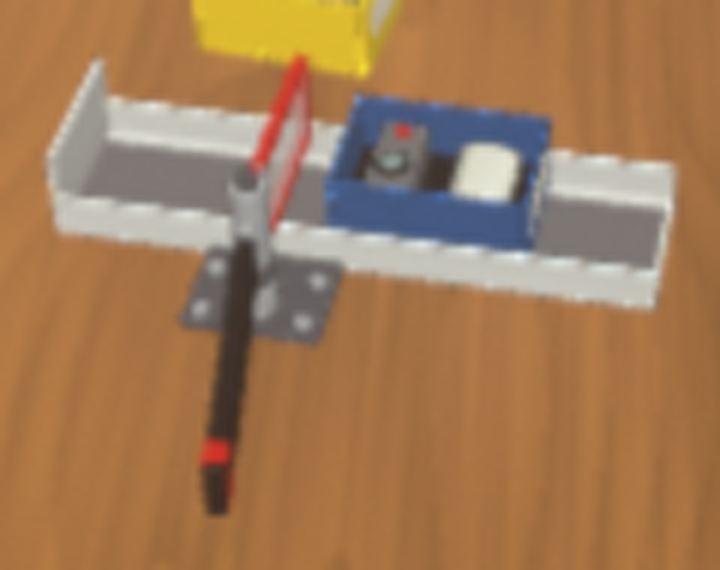

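```bash
cat > h.py <<'E'
import numpy as np,cv2
from bench import ctrl
def proj(n,P,m=None):
    m=m or ctrl.camera_model(n)
    K=np.array([[m['fx'],0,m['cx']],[0,m['fy'],m['cy']],[0,0,1]])
    return cv2.projectPoints(np.array(P,float).reshape(-1,3),m['rvec'],m['tvec'],K,m['distortion'])[0][:,0]
def c2w(c,P):
    P=np.atleast_2d(P); s,k=np.sin(c[2]),np.cos(c[2])
    return np.c_[c[0]+k*P[:,0]-s*P[:,1],c[1]+s*P[:,0]+k*P[:,1],P[:,2]]
E
cat > fit.py <<'E'
from h import *
from scipy.optimize import least_squares
t=lambda L:(np.array(L,float)+.5)/4.2-.5+[180,110]
s=lambda L:(np.array(L,float)+.5)/6-.5+[190,165]
C=[[115,41,50],[115,-41,50],[-190,41,24],[-190,-41,24],[0,78,88]]
Ct=t([(394,57),(518,74),(317,533),(443,554),(304,204)])
Cs=s([(50,155),(100,60),(660,268),(675,163),(245,175)])
T=[[50,35,52],[50,-35,52],[-50,35,52],[-50,-35,52]]
Tt=t([(367,272),(472,288),(342,432),(450,447)])
Ts=s([(330,183),(357,97),(533,212),(551,120)])
C=np.array(C)/1e3;T=np.array(T)/1e3
def f(p):
    T2=c2w(p[3:6],T)
    return np.concatenate([(proj('top',c2w(p,C))-Ct).ravel(),(proj('side',c2w(p,C))-Cs).ravel(),
     (proj('top',c2w(p,T2))-Tt).ravel(),(proj('side',c2w(p,T2))-Ts).ravel()])
r=least_squares(f,[.55,0,0,-.07,0,0],loss='soft_l1')
print(r.x.round(4)); print(f(r.x).reshape(-1,2).round(1).tolist())
np.save('p.npy',r.x)
E
python3 fit.py
python3 - <<'E'
import numpy as np
from scipy.spatial.transform import Rotation as R
print(R.from_rotvec([-3.05975764e+00, -7.04828499e-01,  8.03945741e-04]).as_matrix().round(3))
E
```

```text
[ 0.5981 -0.0058 -0.1344 -0.0775  0.002   0.0082]
[[-0.2, -0.3], [0.5, 0.1], [0.0, -0.3], [1.2, -0.3], [0.2, -0.2], [-0.2, 0.7], [-0.0, -0.1], [0.0, 1.3], [0.7, 0.6], [0.6, 0.3], [-0.8, -0.2], [0.7, -0.2], [-0.6, -0.8], [0.7, -0.3], [0.0, 0.5], [0.7, 0.0], [0.3, -0.3], [0.8, -0.2]]
[[ 0.899  0.437 -0.001]
 [ 0.437 -0.899  0.002]
 [-0.    -0.002 -1.   ]]
```

```bash
cat >> h.py <<'E'
def u(a): return np.array([np.cos(a),np.sin(a)])
def pose(r,g,d=0,gap=0.0):
    """TCP in chute frame: r = TCP coordinate along lever, g gate angle, d tool rel. turn; gap>0 = A off the lever"""
    th=1.742+g; U=u(th); N=u(th-np.pi/2)
    n=.005-.044*np.cos(d)+.010*abs(np.sin(d))+gap
    xy=np.array([0,.078])+r*U+n*N
    return np.array([*xy,th-np.pi/2+d])
def world(p,z):  # chute pose -> world x,y,z,phi
    c=np.load('p.npy'); w=c2w(c,[p[0],p[1],z])[0]
    return np.array([*w,p[2]+c[2]])
def rows(cmd,ts):
    """cmd world x,y,z,phi commanded"""
    y=u(cmd[3]); x=u(cmd[3]+np.pi/2); out=[]
    for t in ts:
        d=t[:2]-cmd[:2]; out.append((d@x,d@y,-(t[2]-cmd[2]),-(t[3]-cmd[3])))
    return "; ".join("%.4f %.4f %.4f %.3f"%o for o in out)
def undo(cmd,row):
    y=u(cmd[3]); x=u(cmd[3]+np.pi/2)
    return np.array([*(cmd[:2]+row[0]*x+row[1]*y),cmd[2]-row[2],cmd[3]-row[3]])
def Bpts(p):
    y=u(p[2]); x=u(p[2]+np.pi/2)
    return [p[:2]+a*y+b*x for a in(-.044,-.0575) for b in(-.01,.01)]
def Apts(p):
    y=u(p[2]); x=u(p[2]+np.pi/2)
    return [p[:2]+a*y+b*x for a in(.044,.0575) for b in(-.01,.01)]
def now():
    from scipy.spatial.transform import Rotation as R
    s=ctrl.state(); M=R.from_rotvec(s['orientation']).as_matrix()
    return np.array([*s['eef_pos'],np.arctan2(M[1,1],M[0,1])]),s
E
python3 - <<'E'
from h import *
cmd,_=now(); print(cmd.round(4))
print(world(pose(.14,0,0,.025),.033), [world([*a,0],0)[:2].round(3) for a in Apts(pose(.14,0,0,.025))])
t=world(pose(.14,0,0,.025),.30)
via=[np.array([.36,-.45,.30,-.9]),np.array([.46,-.28,.30,-.6]),np.array([.5,-.05,.30,-.2]),t]
pts=[];last=cmd
for v in via:
    n=max(int(np.ceil(np.linalg.norm(v[:3]-last[:3])/.05)),int(np.ceil(abs(v[3]-last[3])/.15)))
    for k in range(n): pts.append(last+(v-last)*(k+1)/n)
    last=v
print(len(pts)); print(rows(cmd,pts[:12])); print(pts[11])
for d in np.radians([0,10,15,20,25,30,35]):
    # find r st. max B x = .012
    from scipy.optimize import brentq
    r=brentq(lambda r:max(b[0] for b in Bpts(pose(r,1.3,d)))-.012,-.1,.2)
    p=pose(r,1.3,d); print(np.degrees(d).round(),r.round(3),'contact r',(r+.044*np.sin(d)+.01*np.cos(d)).round(3),[b.round(3).tolist() for b in Bpts(p)])
E
```

```text
[ 0.2951 -0.6066  0.1923 -1.118 ]
[0.58938956 0.21093087 0.033      0.03681966] [array([0.634, 0.203]), array([0.633, 0.223]), array([0.647, 0.203]), array([0.646, 0.223])]
20
0.0254 -0.0225 -0.0215 -0.044; 0.0507 -0.0450 -0.0431 -0.087; 0.0761 -0.0674 -0.0646 -0.131; 0.1015 -0.0899 -0.0862 -0.174; 0.1269 -0.1124 -0.1077 -0.218; 0.1679 -0.1397 -0.1077 -0.293; 0.2090 -0.1669 -0.1077 -0.368; 0.2501 -0.1942 -0.1077 -0.443; 0.2912 -0.2215 -0.1077 -0.518; 0.3185 -0.2594 -0.1077 -0.598; 0.3458 -0.2972 -0.1077 -0.678; 0.3731 -0.3351 -0.1077 -0.758
[ 0.484 -0.142  0.3   -0.36 ]Traceback (most recent call last):
  File "<stdin>", line 16, in <module>
AttributeError: 'float' object has no attribute 'round'
```

drive_tool --rows "0.025 -0.022 -0.022 -0.044; 0.051 -0.045 -0.043 -0.087; 0.076 -0.067 -0.065 -0.131; 0.102 -0.090 -0.086 -0.174; 0.127 -0.112 -0.108 -0.218; 0.168 -0.140 -0.108 -0.293; 0.209 -0.167 -0.108 -0.368; 0.250 -0.194 -0.108 -0.443; 0.291 -0.222 -0.108 -0.518; 0.319 -0.259 -0.108 -0.598; 0.346 -0.297 -0.108 -0.678; 0.373 -0.335 -0.108 -0.758" --fingers 1

```text
time_s: 1.65
eef_pos: [0.4841, -0.1411, 0.3008]
orientation: [-2.581, -1.791, 0.0]
contact_force: [0.9, 0.9, 0.5]
gripper_width: 0.088
```

```bash
python3 - <<'E'
from h import *
from scipy.optimize import brentq
c0=np.array([ 0.2951,-0.6066,0.1923,-1.118 ])
cmd=undo(c0,[.373,-.335,-.108,-.758]); print(cmd.round(4), now()[0].round(4), now()[1]['joints'].round(2))
t=world(pose(.14,0,0,.025),.30); t2=t.copy(); t2[2]=.16
pts=[];last=cmd
for v in [np.array([.51,-.02,.30,-.2]),t,t2]:
    n=max(int(np.ceil(np.linalg.norm(v[:3]-last[:3])/.055)),1)
    for k in range(n): pts.append(last+(v-last)*(k+1)/n)
    last=v
print(len(pts)); print(rows(cmd,pts))
for d in np.radians([0,10,15,20,25,30,35]):
    r=brentq(lambda r:max(b[0] for b in Bpts(pose(r,1.3,d)))-.012,-.15,.2)
    p=pose(r,1.3,d); print(np.degrees(d).round(),round(r,3),'contact r',(r+.044*np.sin(d)+.01*np.cos(d)).round(3),[b.round(3).tolist() for b in Bpts(p)])
E
```

```text
[ 0.484  -0.1422  0.3003 -0.36  ] [ 0.4841 -0.1411  0.3008 -0.3575] [ 0.49  0.13 -0.37  1.79  0.05  1.23 -0.24]
11
0.0412 -0.0062 0.0001 -0.053; 0.0823 -0.0124 0.0002 -0.107; 0.1235 -0.0187 0.0003 -0.160; 0.1723 -0.0201 0.0003 -0.207; 0.2212 -0.0215 0.0003 -0.255; 0.2700 -0.0229 0.0003 -0.302; 0.3188 -0.0243 0.0003 -0.349; 0.3676 -0.0257 0.0003 -0.397; 0.3676 -0.0257 0.0470 -0.397; 0.3676 -0.0257 0.0936 -0.397; 0.3676 -0.0257 0.1403 -0.397
0.0 -0.01 contact r -0.0 [[0.012, -0.007], [-0.008, -0.005], [0.011, -0.02], [-0.009, -0.018]]
10.0 -0.001 contact r 0.016 [[0.011, -0.002], [-0.009, -0.003], [0.012, -0.015], [-0.008, -0.017]]
15.0 0.004 contact r 0.025 [[0.01, 0.002], [-0.01, -0.001], [0.012, -0.012], [-0.008, -0.015]]
20.0 0.009 contact r 0.033 [[0.009, 0.006], [-0.011, 0.001], [0.012, -0.007], [-0.007, -0.012]]
25.0 0.013 contact r 0.041 [[0.008, 0.011], [-0.011, 0.004], [0.012, -0.002], [-0.007, -0.009]]
30.0 0.018 contact r 0.049 [[0.006, 0.016], [-0.012, 0.008], [0.012, 0.004], [-0.006, -0.005]]
35.0 0.022 contact r 0.056 [[0.005, 0.022], [-0.012, 0.012], [0.012, 0.01], [-0.005, 0.0]]
```

drive_tool --rows "0.041 -0.006 0 -0.053; 0.082 -0.012 0 -0.107; 0.124 -0.019 0 -0.16; 0.172 -0.020 0 -0.207; 0.221 -0.0215 0 -0.255; 0.270 -0.023 0 -0.302; 0.319 -0.024 0 -0.349; 0.368 -0.026 0 -0.397; 0.368 -0.026 0.047 -0.397; 0.368 -0.026 0.094 -0.397; 0.368 -0.026 0.14 -0.397; 0.368 -0.026 0.14 -0.397"

```text
time_s: 3.15
eef_pos: [0.5869, 0.2094, 0.1574]
orientation: [-2.178, -2.26, 0.011]
contact_force: [-0.3, -0.7, 1.1]
gripper_width: 0.0881
```

```bash
python3 - <<'E'
from h import *
c=undo(np.array([.484,-.1422,.3003,-.36]),[.368,-.026,.14,-.397]); n,s=now(); print(c.round(4),n.round(4),s['joints'].round(2)); np.save('cmd.npy',c)
t=world(pose(.14,0,0,.025),.033); print(rows(c,[t]))
cv2.imwrite("pics/top1.png",ctrl.camera('top')[:,:,::-1]);cv2.imwrite("pics/wrist1.png",ctrl.camera('wrist')[:,:,::-1]);cv2.imwrite("pics/side1.png",ctrl.camera('side')[:,:,::-1])
E
```

```text
[0.5893 0.2114 0.1603 0.037 ] [0.5869 0.2094 0.1574 0.0371] [-0.02  0.49 -0.58  1.68  0.3   1.06 -0.65]
-0.0004 0.0001 0.1273 0.000
```

View pics/wrist1.png

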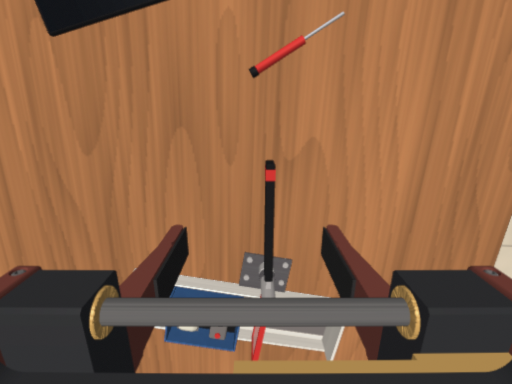

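View pics/side1.png

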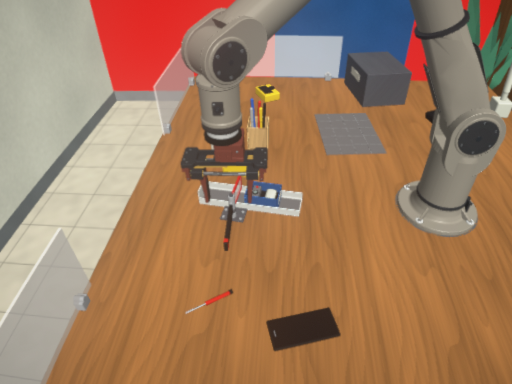

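drive_tool --rows "0 0 0.04 0; 0 0 0.08 0; 0 0 0.11 0; 0 0 0.122 0; 0 0 0.122 0; 0 0 0.122 0; 0 0 0.122 0"

```text
time_s: 4.18
eef_pos: [0.5904, 0.2114, 0.0404]
orientation: [2.179, 2.261, 0.003]
contact_force: [-0.5, 0.2, 0.1]
gripper_width: 0.0876
```

```bash
python3 - <<'E'
from h import *
c=undo(np.load('cmd.npy'),[0,0,.122,0]); np.save('cmd.npy',c); n,s=now(); print(c.round(4),n.round(4),s['contact_force'])
cv2.imwrite("pics/wrist2.png",ctrl.camera('wrist')[:,:,::-1]);cv2.imwrite("pics/side2.png",cv2.resize(ctrl.camera('side')[130:280,170:330,::-1],None,fx=4,fy=4))
E
```

```text
[0.5893 0.2114 0.0383 0.037 ] [0.5904 0.2114 0.0404 0.0368] [-0.49266437  0.21613468  0.13262527]
```

View pics/wrist2.png

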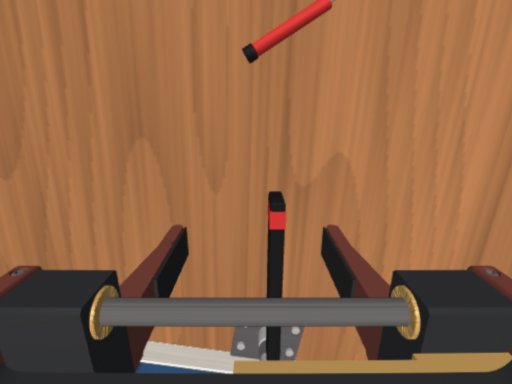

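View pics/side2.png

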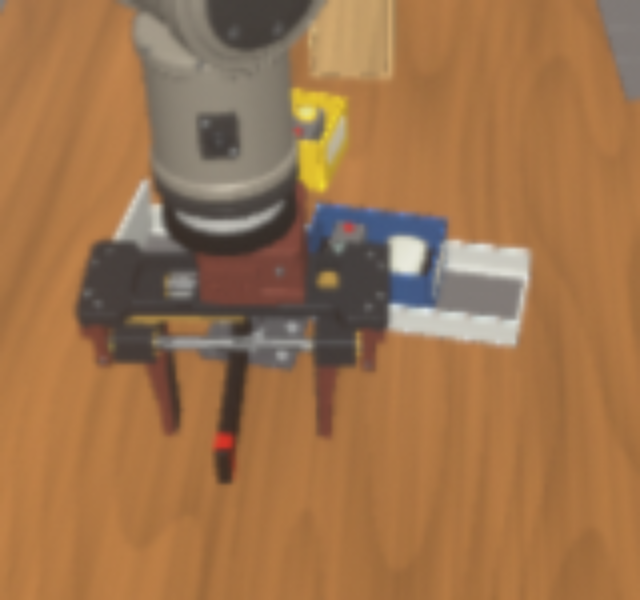

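```bash
python3 - <<'E'
from h import *
c=np.load('cmd.npy'); z=.034
P=[pose(.14,0,0,.012),pose(.14,0,0,0)]+[pose(.14,g) for g in np.linspace(0,1.32,25)[1:]]
W=[world(p,z) for p in P]
W1=W[:12]; print(rows(c,W1)); print(W1[-1])
print([b.round(3).tolist() for b in Bpts(P[-1])])
np.save('W.npy',W)
E
```

```text
-0.0004 -0.0129 0.0043 0.000; -0.0004 -0.0249 0.0043 0.000; -0.0028 -0.0326 0.0043 -0.055; -0.0056 -0.0401 0.0043 -0.110; -0.0087 -0.0474 0.0043 -0.165; -0.0123 -0.0545 0.0043 -0.220; -0.0163 -0.0615 0.0043 -0.275; -0.0206 -0.0682 0.0043 -0.330; -0.0253 -0.0747 0.0043 -0.385; -0.0304 -0.0809 0.0043 -0.440; -0.0358 -0.0868 0.0043 -0.495; -0.0415 -0.0924 0.0043 -0.550
[0.49853795 0.16652503 0.034      0.58681966]
[[-0.136, 0.006], [-0.156, 0.007], [-0.137, -0.008], [-0.157, -0.006]]
```

drive_tool --rows "0 -0.013 0.0043 0; 0 -0.025 0.0043 0; -0.003 -0.0325 0.0043 -0.055; -0.0055 -0.040 0.0043 -0.11; -0.0085 -0.0475 0.0043 -0.165; -0.0125 -0.0545 0.0043 -0.22; -0.0165 -0.0615 0.0043 -0.275; -0.0205 -0.068 0.0043 -0.33; -0.0255 -0.0745 0.0043 -0.385; -0.0305 -0.081 0.0043 -0.44; -0.036 -0.087 0.0043 -0.495; -0.0415 -0.0925 0.0043 -0.55"

```text
time_s: 5.78
eef_pos: [0.4979, 0.1658, 0.0348]
orientation: [1.48, 2.77, -0.0]
contact_force: [1.5, -0.1, -0.5]
gripper_width: 0.088
```

```bash
python3 - <<'E'
from h import *
c=undo(np.load('cmd.npy'),[-.0415,-.0925,.0043,-.55]); np.save('cmd.npy',c); n,s=now(); print(c.round(4),n.round(4),s['contact_force'],s['joints'].round(2))
print(rows(c,np.load('W.npy')[12:24]))
cv2.imwrite("pics/top3.png",cv2.resize(ctrl.camera('top')[100:260,140:340,::-1],None,fx=3.5,fy=3.5));cv2.imwrite("pics/side3.png",cv2.resize(ctrl.camera('side')[130:280,170:330,::-1],None,fx=4,fy=4))
E
```

```text
[0.4984 0.1665 0.034  0.587 ] [0.4979 0.1658 0.0348 0.5892] [ 1.47667179 -0.14359523 -0.51603761] [ 0.1   0.54 -0.68  2.01  0.48  0.76 -0.28]
-0.0024 -0.0075 -0.0000 -0.055; -0.0052 -0.0150 -0.0000 -0.110; -0.0083 -0.0223 -0.0000 -0.165; -0.0119 -0.0295 -0.0000 -0.220; -0.0159 -0.0364 -0.0000 -0.275; -0.0202 -0.0431 -0.0000 -0.330; -0.0249 -0.0496 -0.0000 -0.385; -0.0300 -0.0558 -0.0000 -0.440; -0.0354 -0.0617 -0.0000 -0.495; -0.0411 -0.0673 -0.0000 -0.550; -0.0471 -0.0726 -0.0000 -0.605; -0.0533 -0.0775 -0.0000 -0.660
```

View pics/top3.png

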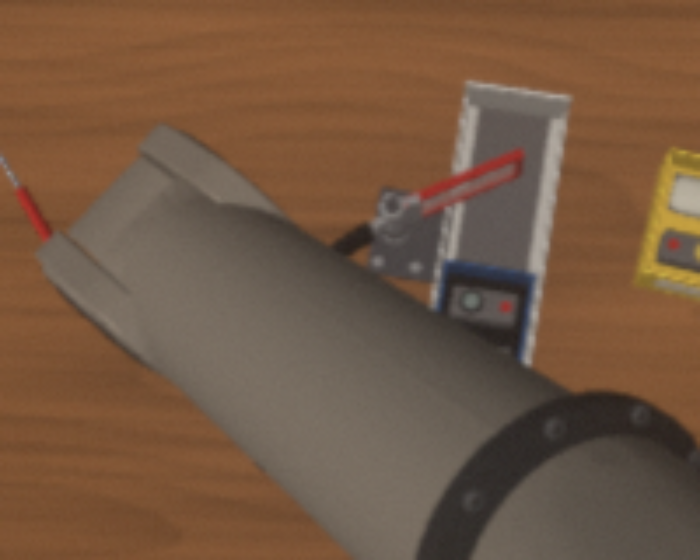

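View pics/side3.png

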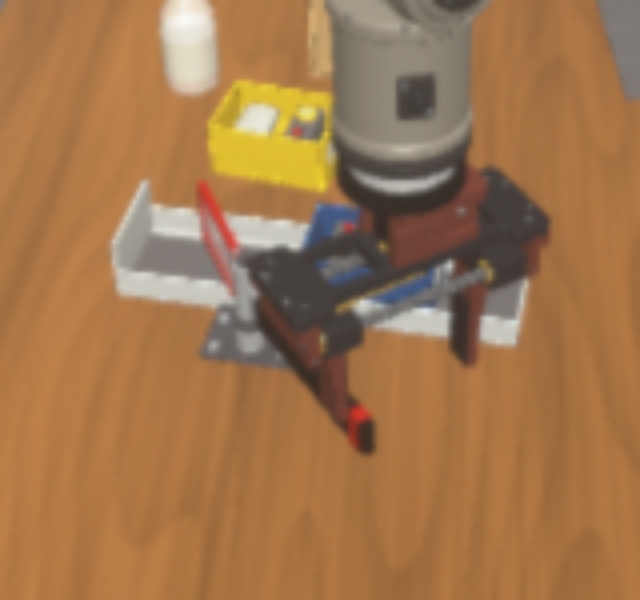

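drive_tool --rows "-0.0025 -0.0075 0 -0.055; -0.005 -0.015 0 -0.11; -0.0085 -0.0225 0 -0.165; -0.012 -0.0295 0 -0.22; -0.016 -0.0365 0 -0.275; -0.020 -0.043 0 -0.33; -0.025 -0.0495 0 -0.385; -0.030 -0.056 0 -0.44; -0.0355 -0.0615 0 -0.495; -0.041 -0.0675 0 -0.55; -0.047 -0.0725 0 -0.605; -0.0535 -0.0775 0 -0.66"

```text
time_s: 7.38
eef_pos: [0.4638, 0.0793, 0.0349]
orientation: [0.504, 3.1, 0.002]
contact_force: [0.4, 1.5, 0.6]
gripper_width: 0.0876
```

```bash
python3 - <<'E'
from h import *
c=undo(np.load('cmd.npy'),[-.0535,-.0775,0,-.66]); np.save('cmd.npy',c); n,s=now(); print(c.round(4),n.round(4),s['contact_force'],s['joints'].round(2))
print(rows(c,np.load('W.npy')[24:]))
cv2.imwrite("pics/side4.png",cv2.resize(ctrl.camera('side')[130:280,170:330,::-1],None,fx=4,fy=4))
E
```

```text
[0.4635 0.079  0.034  1.247 ] [0.4638 0.0793 0.0349 1.2483] [0.41809535 1.46750802 0.62383674] [ 0.39  0.52 -0.85  2.12  0.58  0.75  0.42]
-0.0022 -0.0075 -0.0000 -0.055; -0.0050 -0.0150 -0.0000 -0.110
```

View pics/side4.png

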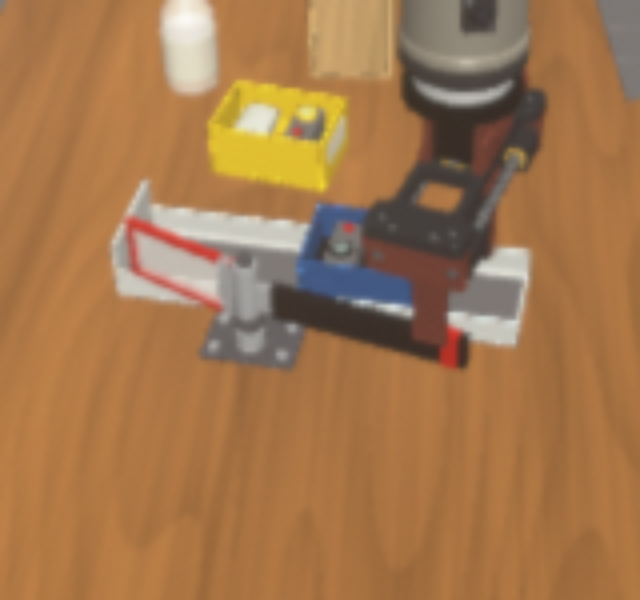

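drive_tool --rows "-0.0022 -0.0075 0 -0.055; -0.005 -0.015 0 -0.11; -0.005 -0.015 0 -0.11; -0.005 -0.015 0 -0.11; -0.005 -0.015 0 -0.11"

```text
time_s: 8.05
eef_pos: [0.4637, 0.0634, 0.0347]
orientation: [0.336, 3.123, 0.001]
contact_force: [0.8, 1.1, -0.6]
gripper_width: 0.0881
```

```bash
python3 - <<'E'
from h import *
from scipy.optimize import brentq
c=undo(np.load('cmd.npy'),[-.005,-.015,0,-.11]); np.save('cmd.npy',c); n,s=now(); print(c.round(4),n.round(4),s['contact_force'],s['joints'].round(2))
P=[]
for k in np.linspace(0,1,25)[1:]:
    d=np.radians(36)*k; X=-.136+k*(.008+.136)
    r=brentq(lambda r:max(b[0] for b in Bpts(pose(r,1.32,d)))-X,-.15,.3)
    p=pose(r,1.32,d); P.append(p)
    if int(round(k*24))%4==0: print(X.round(3),'r',round(r,3),(r+.044*np.sin(d)+.01*np.cos(d)).round(3),[b.round(3).tolist() for b in Bpts(p)])
W=np.array([world(p,.034) for p in P]); np.save('W2.npy',W)
print(rows(c,W[:12]))
for n_ in('side','top'):
  cv2.imwrite(f"pics/{n_}5.png",cv2.resize(ctrl.camera(n_)[110:270,170:340,::-1],None,fx=4,fy=4)[:600])
E
```

```text
[0.4635 0.0632 0.034  1.357 ] [0.4637 0.0634 0.0347 1.3567] [ 0.76417448  1.06280922 -0.6428534 ] [ 0.45  0.52 -0.87  2.13  0.59  0.75  0.54]
-0.112 r 0.121 0.135 [[-0.112, 0.006], [-0.132, 0.006], [-0.112, -0.007], [-0.132, -0.008]]
-0.088 r 0.103 0.122 [[-0.09, 0.008], [-0.11, 0.005], [-0.088, -0.005], [-0.108, -0.008]]
-0.064 r 0.085 0.108 [[-0.067, 0.011], [-0.087, 0.006], [-0.064, -0.003], [-0.083, -0.007]]
-0.04 r 0.066 0.093 [[-0.044, 0.014], [-0.063, 0.007], [-0.04, 0.001], [-0.059, -0.005]]
-0.016 r 0.048 0.078 [[-0.022, 0.018], [-0.04, 0.01], [-0.016, 0.006], [-0.034, -0.002]]
0.008 r 0.029 0.063 [[0.001, 0.023], [-0.016, 0.013], [0.008, 0.012], [-0.009, 0.001]]
-0.0050 0.0002 -0.0000 -0.026; -0.0098 0.0005 -0.0000 -0.052; -0.0147 0.0009 -0.0000 -0.078; -0.0192 0.0012 -0.0000 -0.105; -0.0236 0.0016 -0.0000 -0.131; -0.0281 0.0021 -0.0000 -0.157; -0.0326 0.0025 -0.0000 -0.183; -0.0372 0.0030 -0.0000 -0.209; -0.0417 0.0035 -0.0000 -0.235; -0.0462 0.0040 -0.0000 -0.262; -0.0507 0.0046 -0.0000 -0.288; -0.0553 0.0052 -0.0000 -0.314
```

View pics/side5.png

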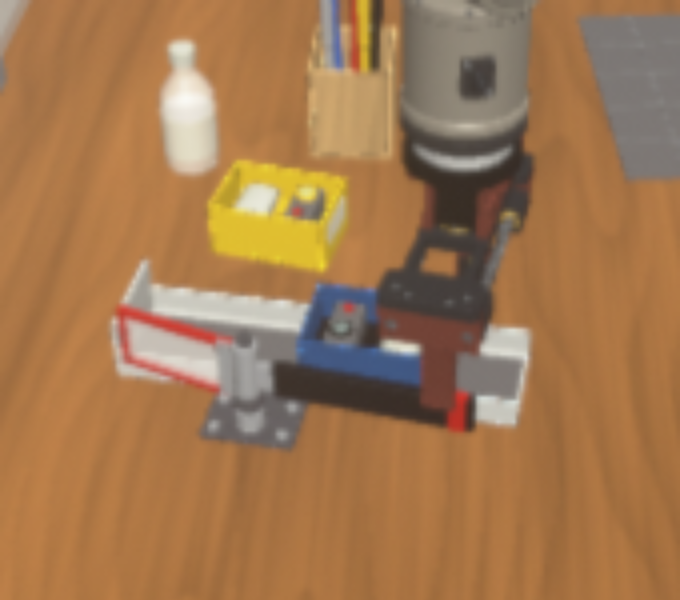

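View pics/top5.png

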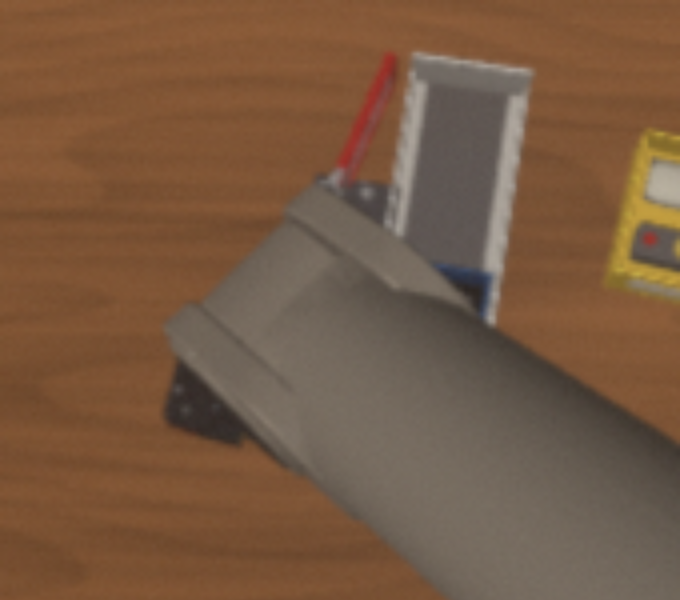

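drive_tool --rows "-0.005 0 0 -0.026; -0.010 0.0005 0 -0.052; -0.0145 0.001 0 -0.078; -0.019 0.001 0 -0.105; -0.0235 0.0015 0 -0.131; -0.028 0.002 0 -0.157; -0.0325 0.0025 0 -0.183; -0.037 0.003 0 -0.209; -0.0415 0.0035 0 -0.235; -0.046 0.004 0 -0.262; -0.0505 0.0045 0 -0.288; -0.055 0.005 0 -0.314"

```text
time_s: 9.65
eef_pos: [0.5187, 0.0561, 0.0346]
orientation: [0.16, -3.137, -0.0]
contact_force: [-1.5, 1.8, 0.4]
gripper_width: 0.0879
```

```bash
python3 - <<'E'
from h import *
c=undo(np.load('cmd.npy'),[-.055,.005,0,-.314]); np.save('cmd.npy',c); n,s=now(); print(c.round(4),n.round(4),s['contact_force'],s['joints'].round(2))
print(rows(c,np.load('W2.npy')[12:]))
for n_ in('side','top'):
  cv2.imwrite(f"pics/{n_}6.png",cv2.resize(ctrl.camera(n_)[110:270,170:340,::-1],None,fx=4,fy=4)[:600])
E
```

```text
[0.5183 0.0564 0.034  1.671 ] [0.5187 0.0561 0.0346 1.6729] [-1.48774258  1.79966766  0.44347254] [ 0.48  0.62 -0.92  2.    0.66  0.85  0.86]
-0.0049 -0.0007 -0.0000 -0.026; -0.0094 -0.0015 -0.0000 -0.052; -0.0140 -0.0023 -0.0000 -0.079; -0.0186 -0.0031 -0.0000 -0.105; -0.0233 -0.0038 -0.0000 -0.131; -0.0279 -0.0046 -0.0000 -0.157; -0.0326 -0.0053 -0.0000 -0.183; -0.0373 -0.0060 -0.0000 -0.209; -0.0420 -0.0067 -0.0000 -0.236; -0.0468 -0.0073 -0.0000 -0.262; -0.0516 -0.0080 -0.0000 -0.288; -0.0564 -0.0086 -0.0000 -0.314
```

View pics/side6.png

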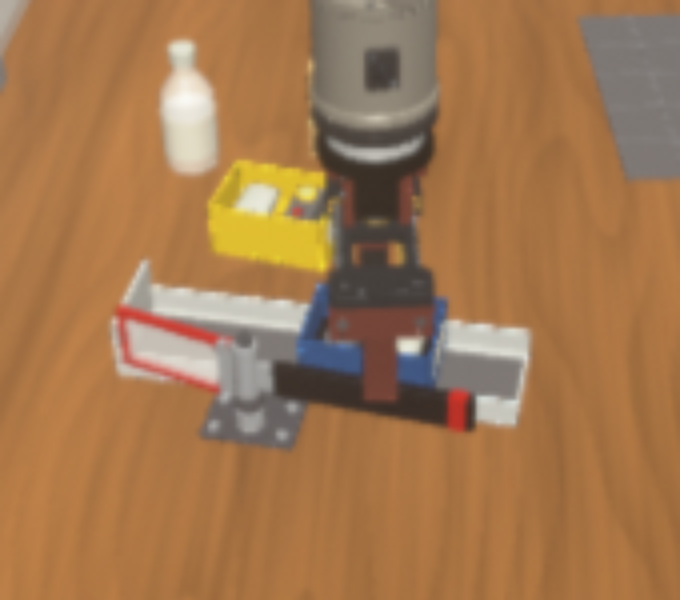

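View pics/top6.png

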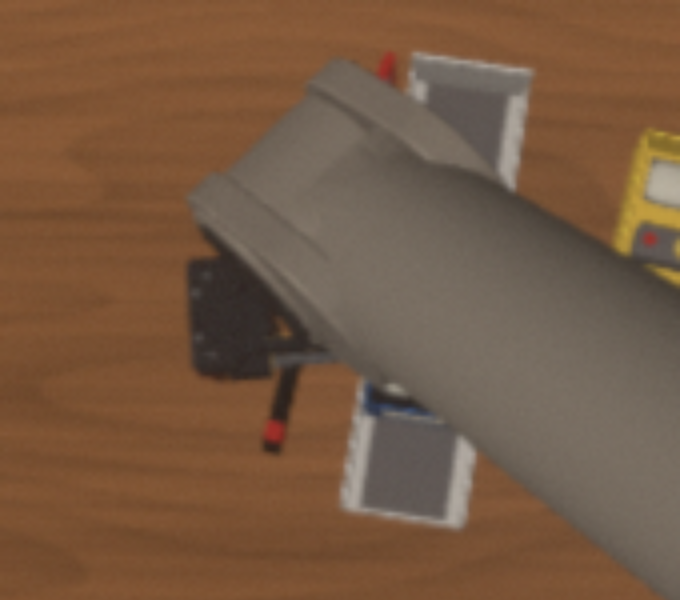

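```bash
python3 - <<'E'
from h import *
cv2.imwrite("pics/wrist6.png",ctrl.camera('wrist')[:,:,::-1])
n,s=now(); print(n,s['contact_force'],s['moment'],s['gripper_width'])
a=ctrl.camera('side')[170:220,230:290,::-1]
cv2.imwrite("pics/side6z.png",cv2.resize(a,None,fx=11,fy=11,interpolation=cv2.INTER_CUBIC))
for q in [[-.0442,.014,.034],[-.075,.001,.034],[-.075,.001,.06]]:
    w=c2w(np.load('p.npy'),q); print(proj('side',w),proj('wrist',w))
E
```

```text
[0.51906033 0.05601703 0.03471898 1.67070148] [ 0.8754039   1.74893953 -1.2939116 ] [ 0.4032691  -0.30060435 -0.08675303] 0.0877698694656318
[[252.06423452 195.7686988 ]] [[198.6860513  259.55850333]]
[[263.05416605 194.20997101]] [[188.77828212 221.35705799]]
[[262.98269609 187.52706769]] [[179.94497245 236.78700016]]
```

View pics/wrist6.png

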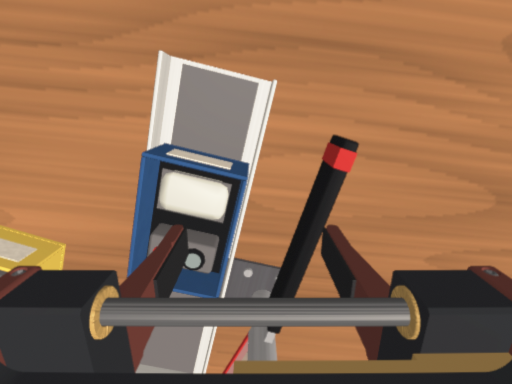

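View pics/side6z.png

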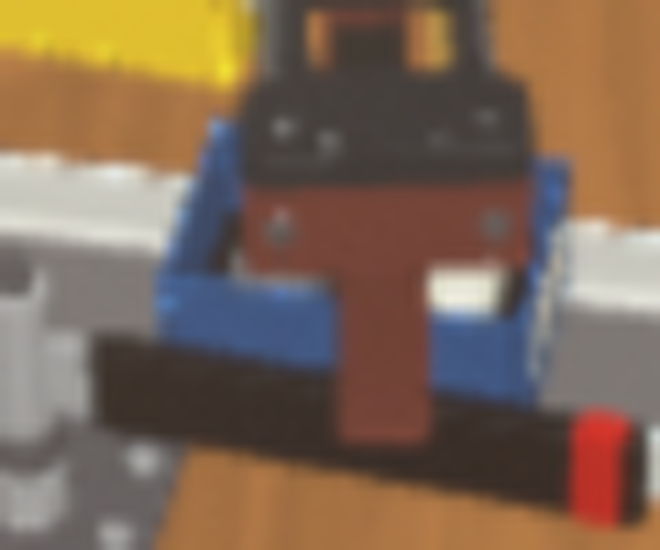

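```bash
python3 - <<'E'
from h import *
n,s=now()
y=u(n[3]);x=u(n[3]+np.pi/2)
for z in(.0347,.045,.055):
  for b in(-.01,.01):
    print(z,b,((proj('side',[[*(n[:2]+.0575*y+b*x),z]])[0]-[230,170])*11).round(), proj('wrist',[[*(n[:2]-.044*y+b*x),z]])[0].round(),proj('wrist',[[*(n[:2]+.044*y+b*x),z]])[0].round())
E
```

```text
0.0347 -0.01 [340. 547.] [199. 234.] [313. 234.]
0.0347 0.01 [420. 544.] [197. 210.] [315. 210.]
0.045 -0.01 [340. 518.] [196. 240.] [316. 240.]
0.045 0.01 [420. 515.] [194. 215.] [318. 215.]
0.055 -0.01 [339. 489.] [193. 247.] [319. 247.]
0.055 0.01 [420. 486.] [191. 220.] [321. 220.]
```

```bash
python3 - <<'E'
from h import *
n,s=now(); c=np.load('p.npy')
g=1.32;th=1.742+g;U=u(th);N=u(th-np.pi/2)
for r in(.10,.145,.165):
  for z in(.04,.068):
    q=np.array([0,.078])+r*U+.005*N
    print(r,z,((proj('side',c2w(c,[*q,z]))[0]-[230,170])*11).round())
y=u(n[3]);x=u(n[3]+np.pi/2)
for a in (.044,.050,.0575):
 for z in(.055,.06,.065): print(a,z,((proj('side',[[*(n[:2]+a*y),z]])[0]-[230,170])*11).round())
a=ctrl.camera('wrist')[190:380,80:420,::-1]
cv2.imwrite("pics/wrist6z.png",cv2.resize(a,None,fx=2.3,fy=2.3,interpolation=cv2.INTER_CUBIC))
M=np.array(ctrl.camera_model('wrist')['rvec']);Rm=cv2.Rodrigues(M)[0]; t=ctrl.camera_model('wrist')['tvec']; print('cam pos',-Rm.T@t,'axis',Rm[2])
E
```

```text
0.1 0.04 [389. 488.]
0.1 0.068 [388. 407.]
0.145 0.04 [562. 521.]
0.145 0.068 [564. 439.]
0.165 0.04 [640. 535.]
0.165 0.068 [644. 454.]
0.044 0.055 [377. 450.]
0.044 0.06 [377. 436.]
0.044 0.065 [377. 421.]
0.05 0.055 [378. 467.]
0.05 0.06 [378. 452.]
0.05 0.065 [378. 437.]
0.0575 0.055 [380. 488.]
0.0575 0.06 [380. 473.]
0.0575 0.065 [379. 458.]
cam pos [0.43641386 0.04662672 0.22631305] axis [ 0.30027967  0.02969555 -0.95338885]
```

View pics/wrist6z.png

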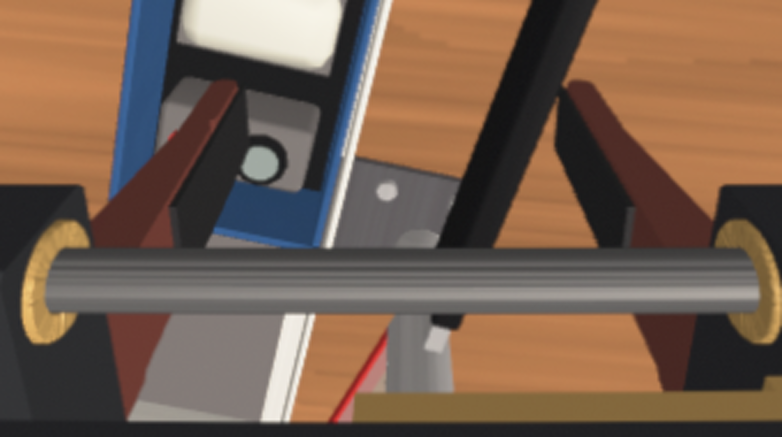

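```bash
python3 - <<'E'
from h import *
from scipy.optimize import brentq
for d in np.radians([36,42,48,54,60]):
    X=.010
    r=brentq(lambda r:max(b[0] for b in Bpts(pose(r,1.32,d)))-X,-.15,.3)
    p=pose(r,1.32,d); y=u(p[2]);x=u(p[2]+np.pi/2); v=np.array([0,.078])-p[:2]
    print(np.degrees(d),round(r,3),'rc',(r+.044*np.sin(d)+.01*np.cos(d)).round(3),'sleeve',(v@x).round(4),(v@y).round(4),[b.round(3).tolist() for b in Bpts(p)])
E
```

```text
36.0 0.027 rc 0.061 sleeve -0.0361 0.0043 [[0.003, 0.023], [-0.014, 0.013], [0.01, 0.012], [-0.007, 0.001]]
42.0 0.031 rc 0.068 sleeve -0.0373 -0.0053 [[0.002, 0.031], [-0.014, 0.019], [0.01, 0.02], [-0.006, 0.008]]
48.00000000000001 0.036 rc 0.075 sleeve -0.0364 -0.015 [[0.001, 0.039], [-0.014, 0.025], [0.01, 0.029], [-0.005, 0.015]]
54.0 0.039 rc 0.081 sleeve -0.0334 -0.0243 [[-0.0, 0.047], [-0.013, 0.032], [0.01, 0.039], [-0.003, 0.023]]
59.99999999999999 0.042 rc 0.086 sleeve -0.0285 -0.0326 [[-0.001, 0.056], [-0.012, 0.04], [0.01, 0.049], [-0.001, 0.032]]
```

```bash
python3 - <<'E'
from h import *
c=np.load('cmd.npy'); W=np.load('W2.npy'); W0=np.load('W.npy')[-1]
L=[W[i].copy() for i in (10,8,6,4,2,0)]+[W0.copy()]
for l in L: l[2]=.031
print(rows(c,L)); L[-1][2]=.012; print(rows(c,[L[-1]]))
E
```

```text
0.0042 0.0009 0.0030 0.026; 0.0131 0.0027 0.0030 0.079; 0.0220 0.0045 0.0030 0.131; 0.0309 0.0065 0.0030 0.183; 0.0396 0.0085 0.0030 0.236; 0.0490 0.0109 0.0030 0.288; 0.0539 0.0122 0.0030 0.314
0.0539 0.0122 0.0220 0.314
```

drive_tool --rows "0.004 0.001 0.003 0.026; 0.013 0.0025 0.003 0.079; 0.022 0.0045 0.003 0.131; 0.031 0.0065 0.003 0.183; 0.0395 0.0085 0.003 0.236; 0.049 0.011 0.003 0.288; 0.054 0.012 0.003 0.314; 0.054 0.012 0.003 0.314"

```text
time_s: 10.9
eef_pos: [0.463, 0.0625, 0.0316]
orientation: [-0.334, -3.123, 0.001]
contact_force: [-0.0, 1.7, 0.1]
gripper_width: 0.088
```

drive_tool --rows "0 0 0.007 0; 0 0 0.013 0; 0 0 0.019 0; 0 0 0.019 0; 0 0 0.019 0"

```text
time_s: 11.52
eef_pos: [0.4632, 0.0625, 0.0124]
orientation: [-0.335, -3.123, 0.0]
contact_force: [-0.5, 1.8, -0.8]
gripper_width: 0.088
```

```bash
python3 - <<'E'
from h import *
c=undo(undo(np.load('cmd.npy'),[.054,.012,.003,.314]),[0,0,.019,0]); np.save('cmd.npy',c); n,s=now(); print(c.round(4),n.round(4),s['contact_force'],s['joints'].round(2))
cv2.imwrite("pics/wrist7.png",ctrl.camera('wrist')[:,:,::-1])
a=ctrl.camera('side')[170:225,240:300,::-1]
cv2.imwrite("pics/side7z.png",cv2.resize(a,None,fx=10.9,fy=10.9,interpolation=cv2.INTER_CUBIC))
E
```

```text
[0.4634 0.063  0.012  1.357 ] [0.4632 0.0625 0.0124 1.3571] [-0.46036715  1.76685516 -0.82672762] [ 0.42  0.56 -0.84  2.14  0.64  0.72  0.5 ]
```

View pics/wrist7.png

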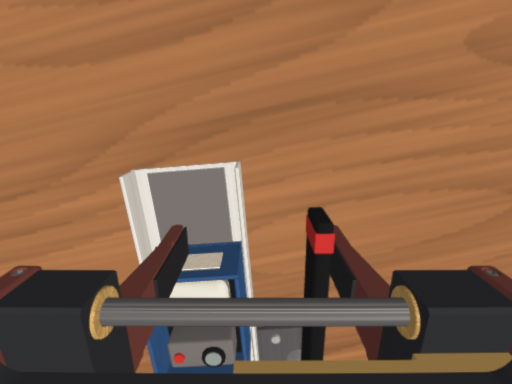

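View pics/side7z.png

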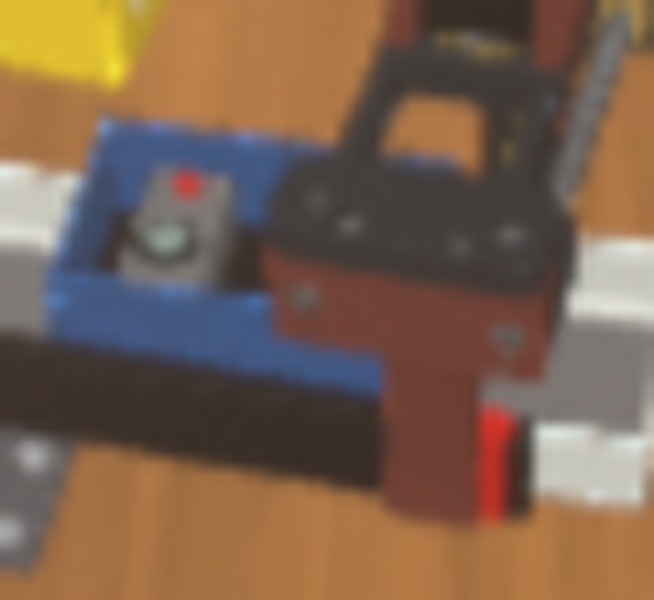

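```bash
python3 - <<'E'
from h import *
n,s=now()
y=u(n[3]);x=u(n[3]+np.pi/2)
f=lambda w:((proj('side',[w])[0]-[240,170])*10.9).round()
for a in (.05,.0575,.065,.08):
 for z in(.03,.04,.05,.08,.09,.1): print(a,z,f([*(n[:2]+a*y-.01*x),z]),f([*(n[:2]+a*y+.01*x),z]),f([*(n[:2]+a*y+.0375*x),z]))
B=n[:2]-.044*y
for b in(-.01,.01):
  for z in(.03,.04,.05):print('B',b,z,proj('wrist',[[*(B+b*x),z]])[0].round())
c=np.load('p.npy')
for q in ([-.1275,.035,.052],[-.1275,-.035,.052],[-.1275,0,.052],[-.1275,0,.03]): print(proj('wrist',c2w(c,q))[0].round())
E
```

```text
0.05 0.03 [384. 547.] [461. 562.] [567. 582.]
0.05 0.04 [385. 519.] [462. 534.] [569. 554.]
0.05 0.05 [385. 491.] [463. 505.] [571. 526.]
0.05 0.08 [387. 403.] [466. 418.] [576. 438.]
0.05 0.09 [388. 373.] [467. 388.] [578. 408.]
0.05 0.1 [388. 343.] [468. 357.] [580. 377.]
0.0575 0.03 [377. 568.] [454. 582.] [561. 603.]
0.0575 0.04 [378. 539.] [455. 554.] [562. 575.]
0.0575 0.05 [378. 511.] [456. 526.] [564. 546.]
0.0575 0.08 [380. 423.] [459. 438.] [569. 458.]
0.0575 0.09 [380. 393.] [460. 408.] [571. 428.]
0.0575 0.1 [381. 363.] [461. 378.] [573. 398.]
0.065 0.03 [370. 588.] [447. 603.] [554. 624.]
0.065 0.04 [370. 560.] [448. 575.] [556. 596.]
0.065 0.05 [371. 531.] [449. 546.] [558. 567.]
0.065 0.08 [372. 444.] [452. 459.] [563. 479.]
0.065 0.09 [373. 414.] [453. 428.] [565. 449.]
0.065 0.1 [373. 383.] [454. 398.] [566. 419.]
0.08 0.03 [355. 629.] [433. 645.] [541. 666.]
0.08 0.04 [355. 601.] [434. 617.] [543. 638.]
0.08 0.05 [355. 573.] [435. 588.] [544. 609.]
0.08 0.08 [357. 485.] [437. 500.] [549. 521.]
0.08 0.09 [357. 455.] [438. 470.] [551. 491.]
0.08 0.1 [357. 424.] [439. 439.] [553. 461.]
B -0.01 0.03 [194. 244.]
B -0.01 0.04 [190. 251.]
B -0.01 0.05 [187. 259.]
B 0.01 0.03 [192. 218.]
B 0.01 0.04 [188. 224.]
B 0.01 0.05 [185. 231.]
[235. 270.]
[127. 277.]
[181. 273.]
[189. 256.]
```

```bash
python3 - <<'E'
from h import *
c=np.load('cmd.npy'); W=np.load('W2.npy'); W[:,2]=.008
np.save('W2.npy',W); print(rows(c,W[:12]))
E
```

```text
-0.0051 0.0005 0.0040 -0.026; -0.0099 0.0008 0.0040 -0.052; -0.0147 0.0011 0.0040 -0.078; -0.0192 0.0015 0.0040 -0.105; -0.0237 0.0019 0.0040 -0.131; -0.0282 0.0023 0.0040 -0.157; -0.0327 0.0028 0.0040 -0.183; -0.0372 0.0033 0.0040 -0.209; -0.0417 0.0038 0.0040 -0.235; -0.0463 0.0043 0.0040 -0.262; -0.0508 0.0049 0.0040 -0.288; -0.0554 0.0055 0.0040 -0.314
```

Lower and push the first few rows, then check.

drive_tool --rows "0 0.0005 0.004 0; -0.005 0.0005 0.004 -0.026; -0.010 0.001 0.004 -0.052; -0.0145 0.001 0.004 -0.078; -0.019 0.0015 0.004 -0.105; -0.0235 0.002 0.004 -0.131; -0.028 0.0025 0.004 -0.157"

```text
time_s: 12.5
eef_pos: [0.4881, 0.0586, 0.0082]
orientation: [-0.088, -3.134, 0.003]
contact_force: [-10.6, 1.1, 8.4]
gripper_width: 0.0879
```

```bash
python3 - <<'E'
from h import *
c=undo(np.load('cmd.npy'),[-.028,.0025,.004,-.157]); np.save('cmd.npy',c); n,s=now(); print(c.round(4),n.round(4),s['contact_force'],s['joints'].round(2))
print(rows(c,np.load('W2.npy')[6:18]))
cv2.imwrite("pics/wrist8.png",ctrl.camera('wrist')[:,:,::-1])
cv2.imwrite("pics/side8.png",cv2.resize(ctrl.camera('side')[130:280,170:330,::-1],None,fx=4,fy=4))
E
```

```text
[0.4912 0.0595 0.008  1.514 ] [0.4881 0.0586 0.0082 1.5149] [-10.5623533    1.1063641    8.40366974] [ 0.44  0.61 -0.86  2.08  0.68  0.76  0.66]
-0.0047 -0.0005 0.0000 -0.026; -0.0092 -0.0007 0.0000 -0.052; -0.0138 -0.0009 0.0000 -0.078; -0.0183 -0.0011 0.0000 -0.105; -0.0229 -0.0012 0.0000 -0.131; -0.0275 -0.0014 0.0000 -0.157; -0.0321 -0.0015 0.0000 -0.183; -0.0367 -0.0015 0.0000 -0.209; -0.0414 -0.0016 0.0000 -0.236; -0.0461 -0.0016 0.0000 -0.262; -0.0507 -0.0017 0.0000 -0.288; -0.0555 -0.0016 0.0000 -0.314
```

View pics/wrist8.png

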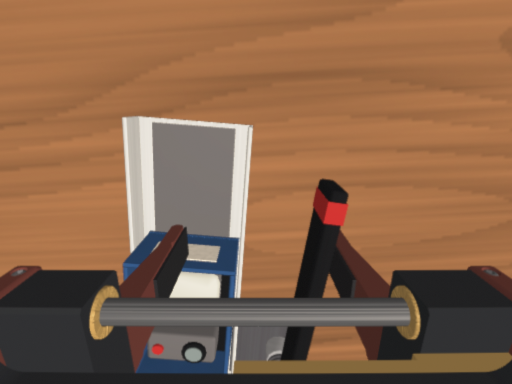

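View pics/side8.png

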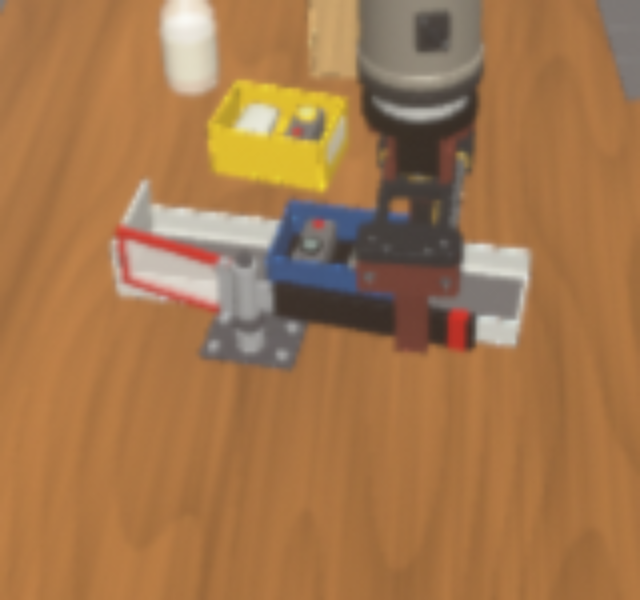

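```bash
python3 - <<'E'
from h import *
a=ctrl.camera('side')[165:225,195:300,::-1]
cv2.imwrite("pics/side8z.png",cv2.resize(a,None,fx=7.5,fy=7.5,interpolation=cv2.INTER_CUBIC))
n,s=now();print(n.round(4),s['contact_force'],s['moment'],s['time_s'])
c=np.load('p.npy')
for xf in(.025,):
  T=np.array([[50,35,52],[50,-35,52],[-50,35,52],[-50,-35,52],[50,35,24],[50,-35,4]])/1e3
  T[:,0]+=c[3]+xf; print(((proj('side',c2w(c,T))-[195,165])*7.5).round().tolist())
E
```

```text
[0.4893 0.0586 0.0082 1.5143] [-6.82460983  1.21512355  4.10520131] [ 0.13191457  1.2533318  -0.28040499] 12.65
[[311.0, 218.0], [353.0, 108.0], [563.0, 249.0], [594.0, 136.0], [315.0, 271.0], [358.0, 197.0]]
```

View pics/side8z.png

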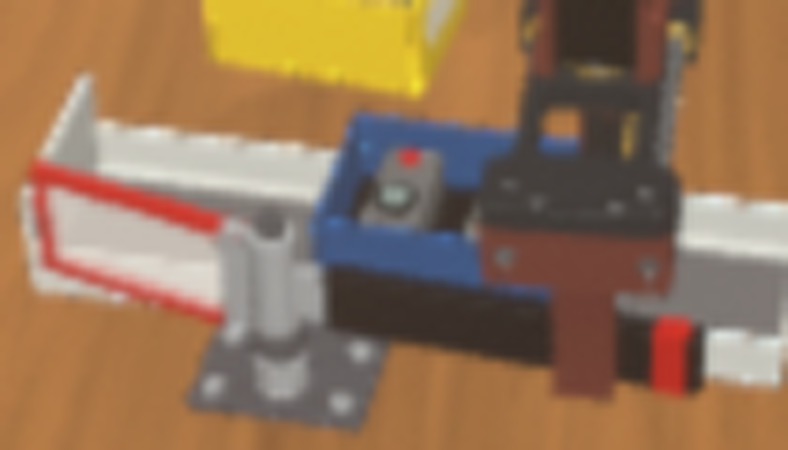

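```bash
python3 - <<'E'
from h import *
c=np.load('cmd.npy'); W=np.load('W2.npy'); W[:,2]=0
np.save('W2.npy',W); b=W[4].copy(); b2=b.copy(); b[2]=.008
print(rows(c,[b,b2]+list(W[5:15])))
E
```

```text
0.0043 0.0001 0.0000 0.026; 0.0043 0.0001 0.0080 0.026; -0.0002 -0.0002 0.0080 0.000; -0.0047 -0.0005 0.0080 -0.026; -0.0092 -0.0007 0.0080 -0.052; -0.0138 -0.0009 0.0080 -0.078; -0.0183 -0.0011 0.0080 -0.105; -0.0229 -0.0012 0.0080 -0.131; -0.0275 -0.0014 0.0080 -0.157; -0.0321 -0.0015 0.0080 -0.183; -0.0367 -0.0015 0.0080 -0.209; -0.0414 -0.0016 0.0080 -0.236
```

drive_tool --rows "0.006 0 0 0.026; 0.006 0 0 0.026; 0.006 0 0.004 0.026; 0.006 0 0.008 0.026; 0.003 0 0.008 0.026; 0 0 0.008 0; -0.0025 0 0.008 -0.013; -0.005 -0.0005 0.008 -0.026; -0.007 -0.0005 0.008 -0.039; -0.009 -0.0005 0.008 -0.052; -0.009 -0.0005 0.008 -0.052"

```text
time_s: 14.02
eef_pos: [0.4972, 0.0575, 0.0001]
orientation: [-0.007, -3.136, 0.003]
contact_force: [-9.2, 0.6, 5.4]
gripper_width: 0.0875
```

```bash
python3 - <<'E'
from h import *
c=undo(np.load('cmd.npy'),[-.009,-.0005,.008,-.052]); np.save('cmd.npy',c); n,s=now(); print(c.round(4),n.round(4),s['contact_force'],s['moment'],s['joints'].round(2))
print(rows(c,np.load('W2.npy')[8:19]))
cv2.imwrite("pics/wrist9.png",ctrl.camera('wrist')[:,:,::-1])
a=ctrl.camera('side')[165:225,195:300,::-1]
cv2.imwrite("pics/side9z.png",cv2.resize(a,None,fx=7.5,fy=7.5,interpolation=cv2.INTER_CUBIC))
E
```

```text
[0.5002 0.0584 0.     1.566 ] [4.9720e-01 5.7500e-02 1.0000e-04 1.5664e+00] [-9.19405764  0.55738043  5.44108294] [-0.01928235  1.81175745 -0.44571195] [ 0.43  0.64 -0.85  2.06  0.7   0.76  0.7 ]
-0.0047 -0.0006 0.0000 -0.026; -0.0093 -0.0011 0.0000 -0.053; -0.0138 -0.0015 0.0000 -0.079; -0.0184 -0.0018 0.0000 -0.105; -0.0230 -0.0022 0.0000 -0.131; -0.0276 -0.0025 0.0000 -0.157; -0.0323 -0.0028 0.0000 -0.184; -0.0369 -0.0031 0.0000 -0.210; -0.0416 -0.0033 0.0000 -0.236; -0.0463 -0.0036 0.0000 -0.262; -0.0511 -0.0038 0.0000 -0.288
```

View pics/wrist9.png

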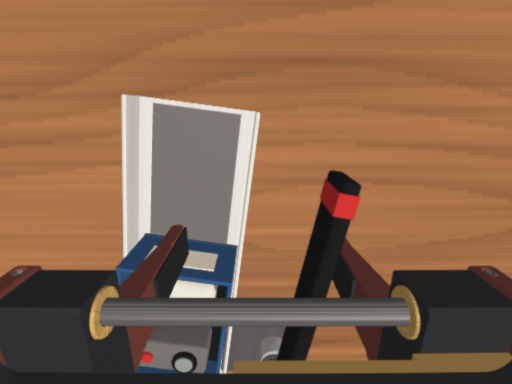

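View pics/side9z.png

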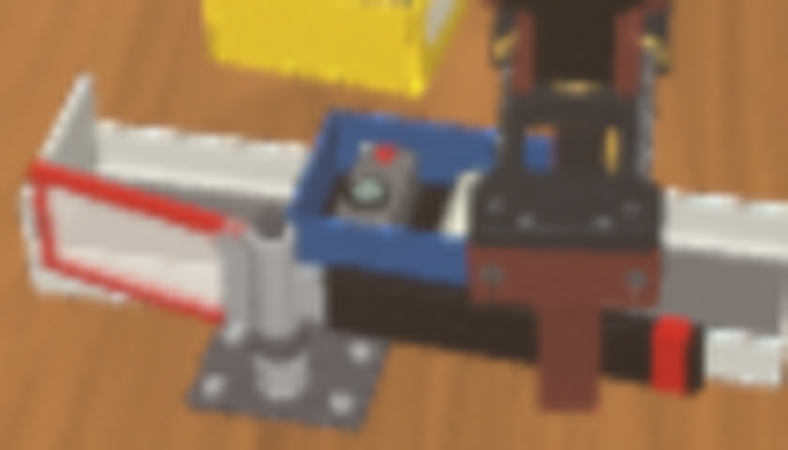

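drive_tool --rows "-0.0045 -0.0005 0 -0.026; -0.009 -0.001 0 -0.053; -0.014 -0.0015 0 -0.079; -0.0185 -0.002 0 -0.105; -0.023 -0.002 0 -0.131; -0.0275 -0.0025 0 -0.157; -0.0325 -0.003 0 -0.184; -0.037 -0.003 0 -0.21; -0.0415 -0.0035 0 -0.236"

```text
time_s: 15.25
eef_pos: [0.5327, 0.0492, -0.0016]
orientation: [0.356, -3.103, 0.013]
contact_force: [-20.1, -5.2, 10.4]
gripper_width: 0.0876
```

```bash
python3 - <<'E'
from h import *
c=undo(np.load('cmd.npy'),[-.0415,-.0035,0,-.236]); np.save('cmd.npy',c); n,s=now(); print(c.round(4),n.round(4),s['contact_force'],s['moment'],s['joints'].round(2))
print(rows(c,np.load('W2.npy')[17:]))
cv2.imwrite("pics/wrist10.png",ctrl.camera('wrist')[:,:,::-1])
a=ctrl.camera('side')[165:225,195:300,::-1]
cv2.imwrite("pics/side10z.png",cv2.resize(a,None,fx=7.5,fy=7.5,interpolation=cv2.INTER_CUBIC))
E
```

```text
[0.5417 0.0547 0.     1.802 ] [ 5.3270e-01  4.9200e-02 -1.6000e-03  1.7993e+00] [-20.05123364  -5.17904968  10.39616275] [-1.61360733  3.87750648 -1.13246118] [ 0.46  0.71 -0.89  1.97  0.74  0.85  0.95]
-0.0047 -0.0012 0.0000 -0.026; -0.0092 -0.0025 0.0000 -0.052; -0.0138 -0.0038 0.0000 -0.078; -0.0184 -0.0051 0.0000 -0.105; -0.0231 -0.0064 0.0000 -0.131; -0.0277 -0.0077 0.0000 -0.157; -0.0324 -0.0089 0.0000 -0.183
```

View pics/wrist10.png

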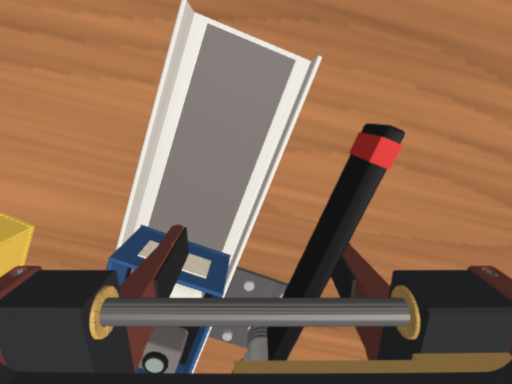

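View pics/side10z.png

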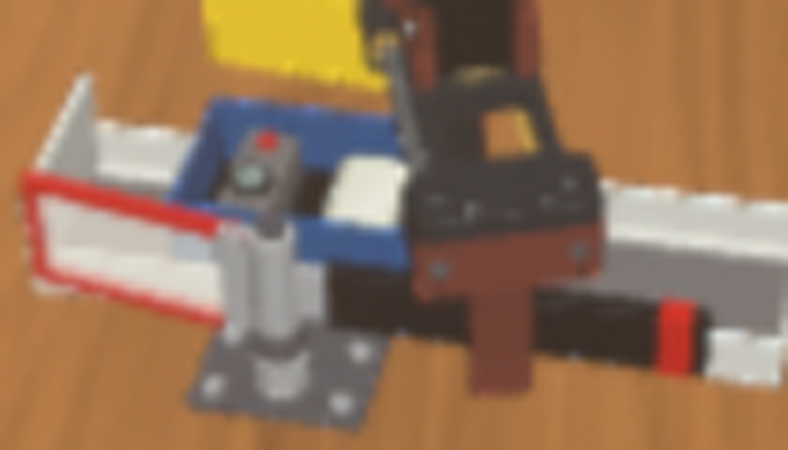

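```bash
cat >> h.py <<'E'
def inch(n):
    c=np.load('p.npy'); d=n[:2]-c[:2]; k,s=np.cos(c[2]),np.sin(c[2])
    return np.array([k*d[0]+s*d[1],-s*d[0]+k*d[1],n[3]-c[2]])
E
python3 - <<'E'
from h import *
from scipy.optimize import brentq
c=np.load('cmd.npy');n,s=now();print(n.round(4),s['contact_force'])
p=inch(n);print('tcp chute',p.round(4),'B',[b.round(3).tolist() for b in Bpts(p)],'A',[b.round(3).tolist() for b in Apts(p)])
X=max(b[0] for b in Bpts(p));print('rear',X)
# gate implied by A's corners: min over angle
g=brentq(lambda g:min((a-[0,.078])@u(1.742+g-np.pi/2) for a in Apts(p))-.005,.9,1.6);print('gate',g)
d=np.radians(36)
r=brentq(lambda r:max(b[0] for b in Bpts(pose(r,1.34,d)))-(X-.006),-.15,.3)
q=pose(r,1.34,d);print(q,[b.round(3).tolist() for b in Bpts(q)])
W=world(q,.003); np.save('q.npy',q)
back=n.copy(); back[:2]=world([p[0]-.008,p[1],0],0)[:2]; back[2]=.003
print(rows(c,[back,W]))
E
```

```text
[ 5.340e-01  4.930e-02 -1.600e-03  1.799e+00] [-19.04901651  -6.85973864  10.03918185]
tcp chute [-0.0709  0.046   1.9334] B [[-0.046, 0.008], [-0.065, 0.001], [-0.041, -0.004], [-0.06, -0.011]] A [[-0.077, 0.091], [-0.096, 0.084], [-0.082, 0.103], [-0.101, 0.096]]
rear -0.041181900793121395
gate 1.3938758419331403
[-0.08657492  0.05840249  2.1395222 ] [[-0.054, 0.027], [-0.071, 0.016], [-0.047, 0.015], [-0.064, 0.005]]
0.0162 -0.0007 -0.0030 0.003; 0.0189 0.0137 -0.0030 -0.203
```

drive_tool --rows "0.008 0 -0.001 0; 0.016 0 -0.003 0; 0.016 0.0005 -0.003 -0.02; 0.0165 0.003 -0.003 -0.06; 0.0175 0.0065 -0.003 -0.11; 0.018 0.010 -0.003 -0.16; 0.019 0.0137 -0.003 -0.203; 0.019 0.0137 -0.003 -0.203"

```text
time_s: 16.35
eef_pos: [0.5197, 0.0639, 0.0036]
orientation: [0.679, -3.067, -0.001]
contact_force: [1.1, 1.1, 0.6]
gripper_width: 0.0875
```

```bash
python3 - <<'E'
from h import *
from scipy.optimize import brentq
c=undo(np.load('cmd.npy'),[.019,.0137,-.003,-.203]); np.save('cmd.npy',c); n,s=now(); print(c.round(4),n.round(4),s['contact_force'],s['moment'])
p=inch(n);print('B',[b.round(3).tolist() for b in Bpts(p)])
g=brentq(lambda g:min((a-[0,.078])@u(1.742+g-np.pi/2) for a in Apts(p))-.005,.9,1.6);print('gate',g)
q=np.load('q.npy'); L=[]
for k in range(1,13): L.append(world([q[0]+.005*k,q[1],q[2]],.003))
print(rows(c,L))
cv2.imwrite("pics/wrist11.png",ctrl.camera('wrist')[:,:,::-1])
a=ctrl.camera('side')[165:225,195:300,::-1]
cv2.imwrite("pics/side11z.png",cv2.resize(a,None,fx=7.5,fy=7.5,interpolation=cv2.INTER_CUBIC))
E
```

```text
[0.5201 0.0637 0.003  2.005 ] [0.5197 0.0639 0.0036 2.0064] [1.09327365 1.12618636 0.57903985] [ 0.41852753 -0.06927832 -0.0292625 ]
B [[-0.055, 0.027], [-0.072, 0.016], [-0.048, 0.015], [-0.064, 0.005]]
gate 1.3398695595107626
-0.0043 -0.0027 0.0000 -0.000; -0.0085 -0.0054 0.0000 -0.000; -0.0127 -0.0081 0.0000 -0.000; -0.0169 -0.0108 0.0000 -0.000; -0.0211 -0.0135 0.0000 -0.000; -0.0253 -0.0162 0.0000 -0.000; -0.0295 -0.0189 0.0000 -0.000; -0.0338 -0.0216 0.0000 -0.000; -0.0380 -0.0243 0.0000 -0.000; -0.0422 -0.0270 0.0000 -0.000; -0.0464 -0.0296 0.0000 -0.000; -0.0506 -0.0323 0.0000 -0.000
```

View pics/wrist11.png

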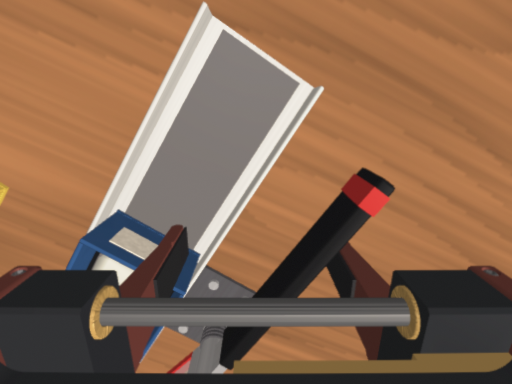

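View pics/side11z.png

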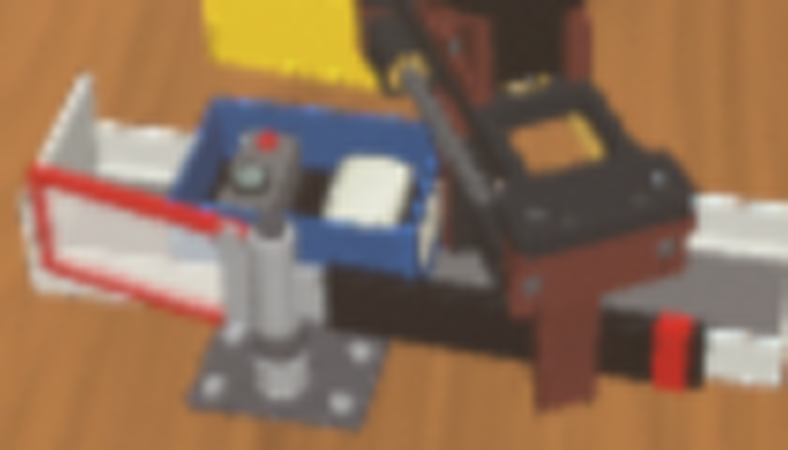

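drive_tool --rows "-0.004 -0.0027 0 0; -0.0085 -0.0054 0 0; -0.0125 -0.008 0 0; -0.017 -0.011 0 0; -0.021 -0.0135 0 0"

```text
time_s: 17.08
eef_pos: [0.5416, 0.0606, 0.0033]
orientation: [0.676, -3.062, -0.001]
contact_force: [-13.6, 3.3, 9.8]
gripper_width: 0.088
```

```bash
cat > chk.py <<'E'
import sys
from h import *
from scipy.optimize import brentq
row=[float(v) for v in sys.argv[1].split()]; k=sys.argv[2]
c=undo(np.load('cmd.npy'),row); np.save('cmd.npy',c); n,s=now(); print(s['time_s'],c.round(4),n.round(4),s['contact_force'].round(1),s['moment'].round(2))
p=inch(n);print('tcp',p.round(4),'cmd',inch(c).round(4),'B',[b.round(3).tolist() for b in Bpts(p)])
g=brentq(lambda g:min((a-[0,.078])@u(1.742+g-np.pi/2) for a in Apts(p))-.005,.7,1.7);print('gate',g)
e=world([1,0,0],0)[:2]-world([0,0,0],0)[:2]; f=world([0,1,0],0)[:2]-world([0,0,0],0)[:2]
y=u(c[3]);x=u(c[3]+np.pi/2); print('chute x in tool',(e@x).round(4),(e@y).round(4),' chute y in tool',(f@x).round(4),(f@y).round(4), 'F chute',s['contact_force'][:2]@e,s['contact_force'][:2]@f)
cv2.imwrite(f"pics/wrist{k}.png",ctrl.camera('wrist')[:,:,::-1])
a=ctrl.camera('side')[165:225,195:300,::-1]
cv2.imwrite(f"pics/side{k}z.png",cv2.resize(a,None,fx=7.5,fy=7.5,interpolation=cv2.INTER_CUBIC))
E
python3 chk.py "-.021 -.0135 0 0" 12
```

```text
17.075 [0.5448 0.0603 0.003  2.005 ] [0.5416 0.0606 0.0033 2.0051] [-13.6   3.3   9.8] [ 0.42  2.45 -0.47]
tcp [-0.0649  0.0582  2.1395] cmd [-0.0617  0.0583  2.1394] B [[-0.033, 0.027], [-0.05, 0.016], [-0.025, 0.015], [-0.042, 0.004]]
gate 1.328446485406124
chute x in tool -0.8427 -0.5384  chute y in tool -0.5384 0.8427 F chute -13.900437926791243 1.407994628301495
```

View pics/side12z.png

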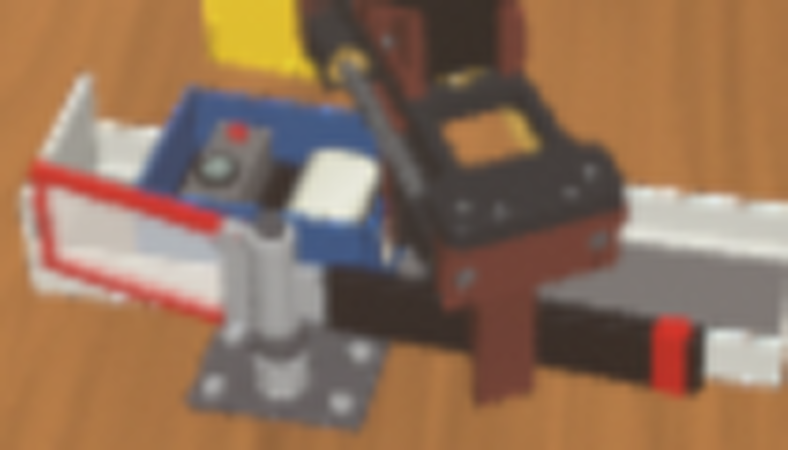

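drive_tool --rows "-0.004 -0.0027 0 0; -0.0085 -0.0054 0 0; -0.0125 -0.008 0 0; -0.017 -0.011 0 0; -0.021 -0.0135 0 0"

```text
time_s: 17.8
eef_pos: [0.5658, 0.0574, 0.0033]
orientation: [0.676, -3.061, -0.001]
contact_force: [-13.5, 3.6, 9.7]
gripper_width: 0.0878
```

```bash
python3 chk.py "-.021 -.0135 0 0" 13
```

```text
17.8 [0.5695 0.0569 0.003  2.005 ] [0.5658 0.0574 0.0033 2.0054] [-13.5   3.6   9.7] [ 0.47  2.49 -0.54]
tcp [-0.0404  0.0583  2.1398] cmd [-0.0367  0.0583  2.1394] B [[-0.008, 0.027], [-0.025, 0.016], [-0.001, 0.015], [-0.018, 0.004]]
gate 1.3045366113857622
chute x in tool -0.8427 -0.5384  chute y in tool -0.5384 0.8427 F chute -13.873012515109336 1.7619083741986332
```

View pics/side13z.png

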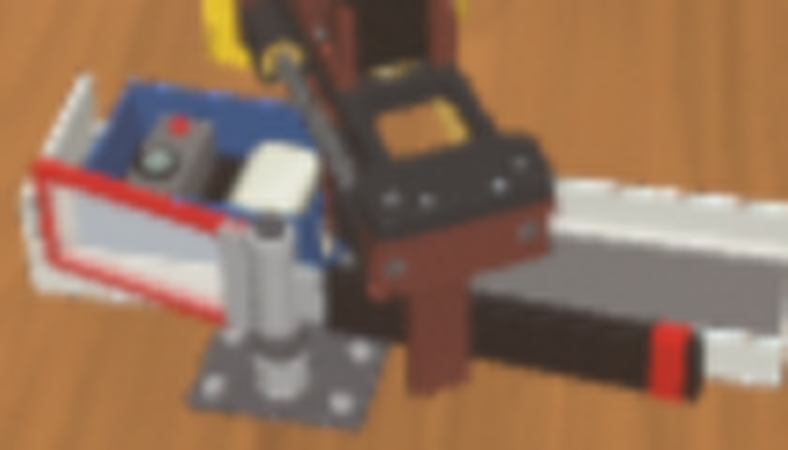

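View pics/wrist13.png

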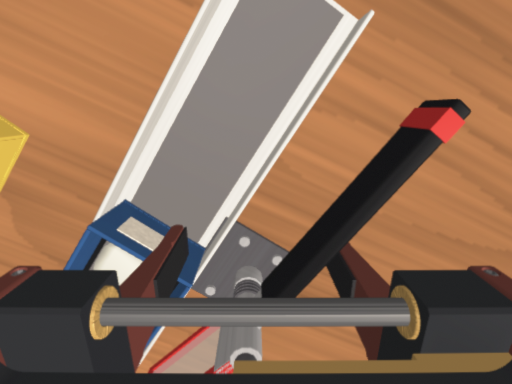

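drive_tool --rows "-0.0025 -0.0016 0 0; -0.005 -0.0032 0 0; -0.0075 -0.0048 0 0; -0.0075 -0.0048 0 0"

```text
time_s: 18.4
eef_pos: [0.575, 0.0562, 0.0034]
orientation: [0.676, -3.062, -0.001]
contact_force: [-11.7, 4.0, 7.8]
gripper_width: 0.088
```

```bash
python3 chk.py "-.0075 -.0048 0 0" 14
```

```text
18.4 [0.5783 0.0557 0.003  2.005 ] [0.575  0.0562 0.0034 2.0052] [-11.7   4.    7.8] [ 0.43  2.22 -0.5 ]
tcp [-0.0312  0.0583  2.1396] cmd [-0.0278  0.0583  2.1394] B [[0.001, 0.027], [-0.016, 0.016], [0.008, 0.015], [-0.009, 0.004]]
gate 1.290254178537494
chute x in tool -0.8427 -0.5384  chute y in tool -0.5384 0.8427 F chute -12.136255588934619 2.365453812285362
```

View pics/side14z.png

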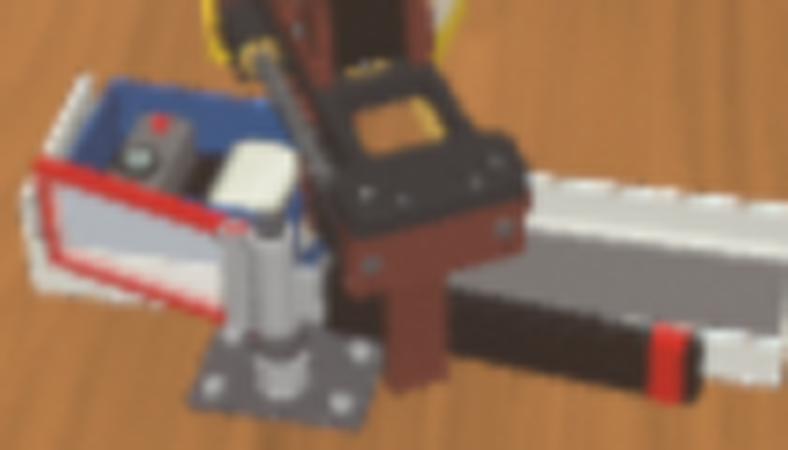

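```bash
python3 - <<'E'
from h import *
c=np.load('p.npy')
f=lambda q:((proj('side',c2w(c,q))[0]-[195,165])*7.5).round()
for xf in(.100,.104,.108,.112): print(xf,f([xf,-.035,.052]),f([xf,.035,.052]),f([xf-.1,-.035,.052]))
print('lip',f([.112,-.038,.05]),f([.112,.038,.05]),f([.115,-.041,.05]))
for q in([-.1275+.05+.05,-.035,.052],): print(f(q))
n,s=now(); print(s['contact_force'],s['dq'].round(4))
a=ctrl.camera('side')[165:200,195:240,::-1]
cv2.imwrite("pics/side15z.png",cv2.resize(a,None,fx=15,fy=15,interpolation=cv2.INTER_CUBIC))
E
```

```text
0.1 [114.  80.] [ 61. 187.] [347. 107.]
0.104 [104.  79.] [ 51. 185.] [338. 106.]
0.108 [95. 78.] [ 41. 184.] [328. 105.]
0.112 [86. 77.] [ 32. 183.] [319. 104.]
lip [89. 76.] [ 30. 192.] [84. 71.]
[413. 115.]
[-11.13329347   3.82941851   8.77928208] [-0.      0.0012  0.0006 -0.0009 -0.0009  0.0008 -0.0003]
```

View pics/side15z.png

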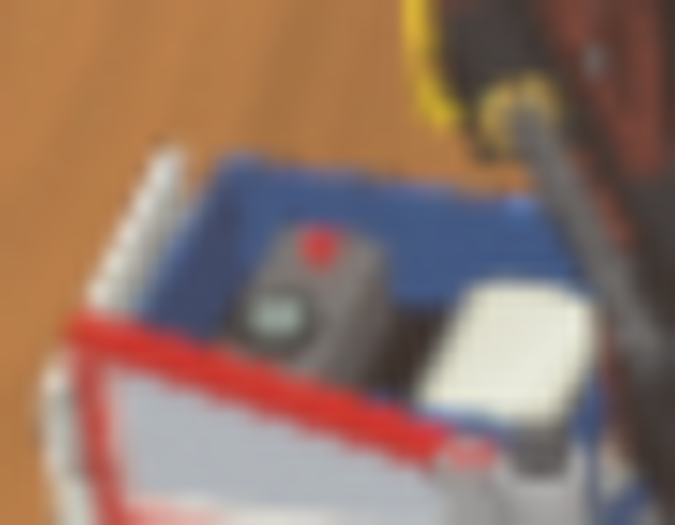

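drive_tool --rows "-0.0025 -0.0016 0 0; -0.005 -0.0032 0 0; -0.005 -0.0032 0 0; -0.005 -0.0032 0 0"

```text
time_s: 19.05
eef_pos: [0.5807, 0.0555, 0.0034]
orientation: [0.676, -3.062, -0.001]
contact_force: [-11.6, 3.9, 7.9]
gripper_width: 0.0878
```

```bash
python3 chk.py "-.005 -.0032 0 0" 16; python3 - <<'E'
from h import *
a=ctrl.camera('side')[165:200,195:240,::-1]
cv2.imwrite("pics/side16y.png",cv2.resize(a,None,fx=15,fy=15,interpolation=cv2.INTER_CUBIC))
cv2.imwrite("pics/top16.png",cv2.resize(ctrl.camera('top')[100:250,170:340,::-1],None,fx=4,fy=4))
E
```

```text
19.05 [0.5842 0.0549 0.003  2.005 ] [0.5807 0.0555 0.0034 2.0053] [-11.6   3.9   7.9] [ 0.44  2.28 -0.51]
tcp [-0.0254  0.0584  2.1397] cmd [-0.0219  0.0583  2.1394] B [[0.007, 0.027], [-0.01, 0.016], [0.014, 0.015], [-0.003, 0.005]]
gate 1.2782510714900683
chute x in tool -0.8427 -0.5384  chute y in tool -0.5384 0.8427 F chute -12.045524384984402 2.2628192560501024
```

View pics/side16y.png

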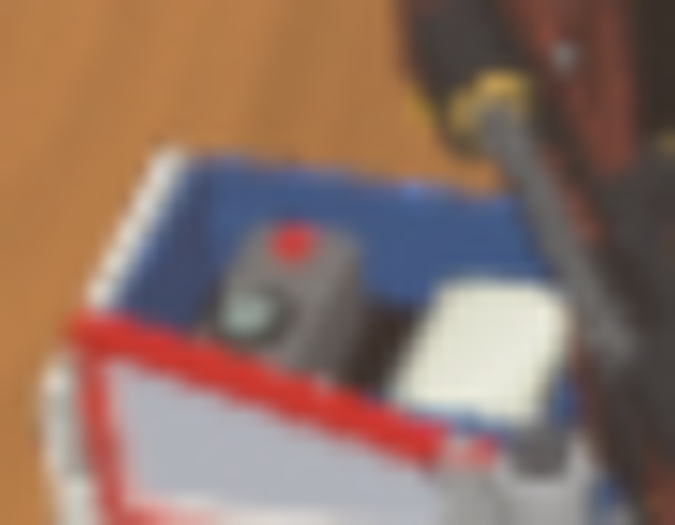

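View pics/top16.png

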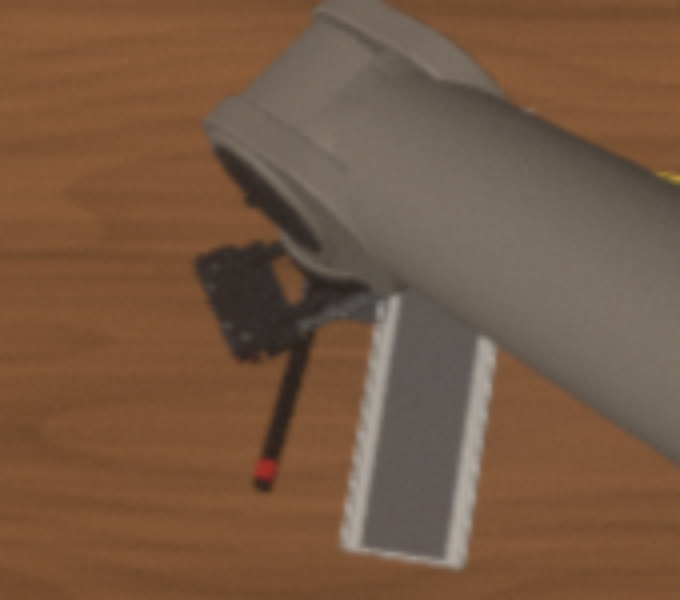

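View pics/wrist16.png

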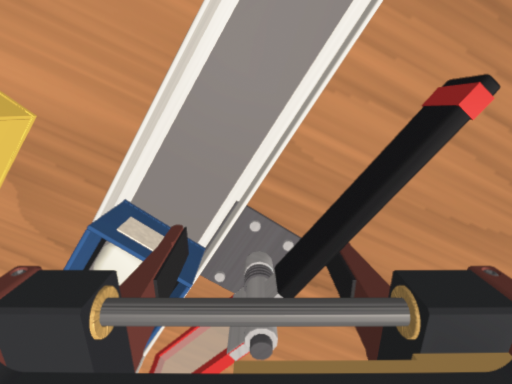

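drive_tool --rows "0 0 0 0; 0 0 0 0; 0 0 0 0; 0 0 0 0; 0 0 0 0; 0 0 0 0"

```text
time_s: 20.0
eef_pos: [0.5807, 0.0554, 0.0034]
orientation: [0.676, -3.061, -0.001]
contact_force: [-12.3, 3.0, 9.1]
gripper_width: 0.0879
```

```bash
python3 chk.py "0 0 0 0" 17; python3 - <<'E'
from h import *
cv2.imwrite("pics/side17.png",ctrl.camera('side')[:,:,::-1])
E
```

```text
20.0 [0.5842 0.0549 0.003  2.005 ] [0.5807 0.0554 0.0034 2.0053] [-12.3   3.    9.1] [ 0.43  2.24 -0.57]
tcp [-0.0254  0.0583  2.1397] cmd [-0.0219  0.0583  2.1394] B [[0.007, 0.027], [-0.01, 0.016], [0.014, 0.015], [-0.003, 0.004]]
gate 1.2791052586986278
chute x in tool -0.8427 -0.5384  chute y in tool -0.5384 0.8427 F chute -12.583231028403542 1.2898284893367586
```

View pics/side17z.png

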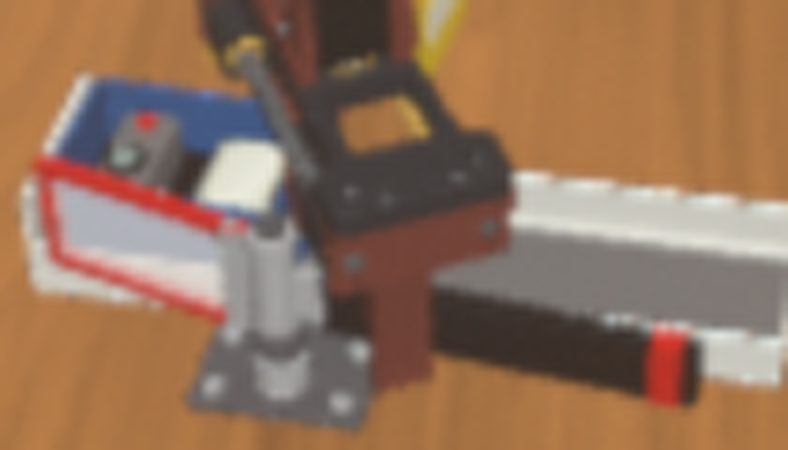

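View pics/side17.png

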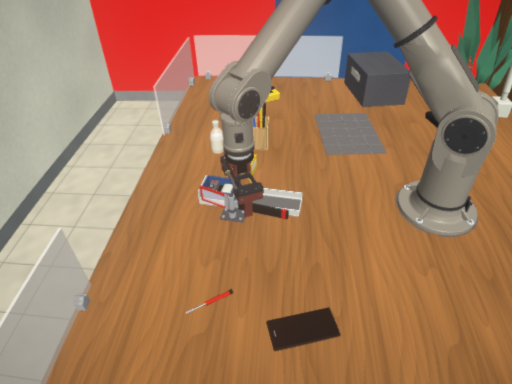

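```bash
python3 -c "
from bench import ctrl
print(ctrl.sign_off())"
```

```text
the job is handed in; nothing more can be done
None
```

I opened the gate by pressing the lever with one finger. The other finger pushed the tray through the gateway to the lip. I handed the job in at about 20 s, with the lever finger still holding the gate open; no verdict was reported.

**Last checks:**
- **Tray position:** the side view put the front face about 1–2 mm from the lip, so the rear face is about 10 mm past the gate line. Working from the arm's pose instead would put the front 2 mm past the lip. I trusted the image.
- **Tray level and still:** the rim looked level, and the arm readings did not change over 0.75 s of holding.
- **Gate angle:** about 1.28 rad, worked out from the finger's position. The leaf looked clear of the tray.
- **Bystanders:** the screwdriver, phone, gel bottle and pen box look unmoved by eye in the side view. I did not measure them.
- **Forces:** about 12 N against the push and 9 N upward on the tool, which is more than I expected from tray friction alone. I left that steady push in place. I did not measure the lever contact force separately.

**What went wrong on the way:**
- **First push missed:** the real fingertips sat about 30 mm higher than the reported TCP, so the finger passed over the tray's rim. I backed off, lowered the tool and pushed again.
- **Second push pressed too hard:** the force reached about 20 N and pushed the gate to its stop. I backed off, turned the tool and finished with a straight push.

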